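# Find the key that fits the pressure vessel's nut and tighten it

### The job

Close the steel pressure vessel: try the box keys from the white stand on its hex nut to find the one that fits - one is too small to go on, one is so big that it slips round - and put any that do not fit back upright in the stand. With the key that fits pushed fully down on the nut, turn the nut clockwise until it comes up tight. Finish there, still holding the key fully seated on the nut, and leave everything else on the bench where it is.

Things in the scene. Friction and masses are not known exactly. Their poses are not given: they have to be found in the camera images.
- key_1_grip (a point): One of three steel box keys, alike outside, mouth down: round socket 38 mm across, 42 mm tall, cone to 48 mm, then a square shank 20x20 mm up to 92 mm above the mouth rim. This point is on the axis, mid-shank, 70 mm above the rim: grip here across two opposite flats. z up, x and y square to the shank's flats. Its hex bore is hidden while it stands: too small, fitting or too large for the nut, not told which.
- key_2_grip (a point): Second key, outside the same as key 1; same point and axes. In every key two opposite flats of the hex bore are square to the key's x axis, so the bore lines up with the nut when their x axes agree to a multiple of 60 degrees. Bores are 17 mm deep with a 1 mm lead-in bevel. The fitting bore is 23 mm across flats: 0.5 mm play all round the nut, about 5 degrees of free turn each way. Which key has it is not told.
- key_3_grip (a point): Third key, outside the same as key 1; same point and axes; about 0.3 kg each. The too small bore (17.5 mm across flats) stops on the top of the nut, its rim 13 to 14 mm above the washer. The too large one (28 mm) drops right down to the washer but turns round the nut's corners without gripping. Which key is which is not told.
- nut_top (a point): Centre of the top of the hex nut (22 mm across flats, 14 mm tall, top corners bevelled) on the lid of the steel pressure vessel (86 mm across, bolted down, gauge at its back). z up; two opposite flats are square to x; the axes turn with the nut. A seated key's rim rests on the 45 mm washer 14 mm below this point, its grip point then 56 mm above this point.
- nut (a joint): Turn of the nut, rad; grows clockwise seen from above. 0 is fully tight: there it meets a hard stop. It starts loose, between -0.75 and -0.4, stays where it is left, and turns with a drag of about 0.25 N m.
- stand_place_1 (a point): Centre of the floor of one of three round recesses in the white key stand (block 72x250x22 mm, fixed): recesses 43 mm across, 10 mm deep, 80 mm apart in a row along the stand's y axis, floor 12 mm above the bench. At the start a key stands in each, in any order. z up.
- stand_place_2 (a point): The same for the middle recess of the key stand.
- stand_place_3 (a point): The same for the other end recess of the key stand.
- beaker: Bystander, to be left alone: empty glass beaker, 45 mm across, 52 mm tall; origin at its underside.
- dropper_bottle: Bystander, to be left alone: white plastic dropper bottle, 41 mm across, 83 mm tall; origin at its underside.
- timer: Bystander, to be left alone: bench timer with a small screen, 46x68x52 mm; origin at its underside.
- amber_bottle: Bystander, to be left alone: amber glass bottle with a blue cap, 57 mm across, 112 mm tall; origin at its underside.
- marker: Bystander, to be left alone: felt marker lying down, 130 mm long, 14 mm thick; origin at its underside.
- forceps: Bystander, to be left alone: metal forceps lying down, 126 mm long, 8 mm thick; origin at its underside.
Not all that is in view belongs to the job. What is shaped like the part that bears key_2_grip but purple or yellow is not meant. What is shaped like the part that bears key_3_grip but purple is not meant.

How it is judged:
By the outcome, as a careful person would: the job done as asked, in the order asked, and still so for the second after the job is handed in, while the arm keeps its last pose, push and grip.
It also fails if it takes over 72 s, if anything falls off the work surface, if the arm or the gripper's body presses on something with over 40 N, if the wrist force passes 120 N, or if a joint passes its speed limit or range.

### The arm

A 6-joint arm with a two-finger parallel gripper is mounted at the origin on a cart in front of the work surface, level with it; the furniture and walls round the work are solid. World frame = base frame: x ahead of the robot, y to its left, z up, the work surface at z = 0. Lengths are in mm, angles in rad, forces in N, time in s.
With the tool pointing down it reaches from about 400 to 925 mm from the base axis. Payload 12.5 kg.
Tool frame: the origin (TCP) lies at the very end of the fingers, on their centre line; the grasp point (between the pads) lies 19 mm behind it; z points along the fingers, y is the direction in which the jaws open and shut (so a half turn about z gives the same grasp; the last joint's range is limited). The gripper opens to 95 mm and grips with 3 to 60 N. Pads are 20 mm wide; open, the fingers measure 119 mm over their backs; the gripper's body (75 mm by 180 mm) begins 59 mm behind the grasp point.
Start: joints at [1.12, 0.491, 1.559, -0, 1.092, -0.106], TCP at [211.239, 588.239, 214.661] pointing down, gripper open.
Joint ranges: [-3.1, 3.1], [-0.84, 2.19], [0.05, 2.79], [-1.13, 4.28], [0.06, 2.93], [-2.69, 2.69]. Speed limits (rad/s): [2.22, 2.22, 2.79, 3.14, 3.14, 3.14].

### API

Orientations are given as [roll, pitch, yaw] about the fixed x, y, z axes, in that order (R = Rz(yaw) Ry(pitch) Rx(roll)).
In Python, from cell import env gives the robot as it stands. The module is installed in compiled form; this text tells all that it offers.
- The arm moves only by the tool arm_command, never from a script. Its argument "deltas" is a list that holds one entry, the list of rows, each a list of 5 numbers: the closure, from 0 (fully open) to 1 (shut), then the shift along the world's x, y, z as a fraction of full scale, then the turn about the world's z as a fraction of full scale. In form: [[[grip, dx, dy, dz, twist], ...]]. A call has 1 to 12 rows; each row shifts and turns the pose as measured when the row begins; what a row does not reach is not made up. Full scale, the value 1, is 100 mm for a shift and pi/4 rad for a turn. A row lasts 1/12 s, in which the tool goes at most 41.7 mm and 7.16 degrees, less where a joint would pass 70% of its speed; a pose out of reach is approached as far as the arm can. A call with a number of a shift or a turn outside -1 to 1 is refused whole. A call with a gripper value outside its range is refused whole. The fingers move at their own pace and stop on an object; the grip force is fixed at half the most. Time passes only in rows, so rows that do not move let the fingers close. It gives the time, the measured TCP pose, the force and the opening at its end, in the units of the state.
- env.state(): the state, without advancing time (a new reading comes with each control period).
- env.read_camera(name): name is "scene" or "top" or "wrist"; returns a dict with "frame" (480x640x3 uint8, red, green, blue), "fx", "fy", "cx", "cy" (pixels), "R" (3x3) and "t" (3): a world point X has camera coordinates R X + t; the wrist camera has in their place "tool_from_camera" (4x4, takes a point from camera to tool coordinates, whose origin is the TCP and whose axes are the flange's). Camera axes: x right, y down, z forward; pixel columns grow to the right and rows downward; lengths in mm; the calibration is good to about 2 mm. A picture is of the moment at which its call begins: read the wrist's pose just before it. There is no depth.
- env.job_done(): hands the job in, once; it reports no verdict.
The state is a dict: "t": time; "joints": joint angles; "qvel": joint speeds; "tau": joint torques, N m; "eef_pos": TCP position; "tcp_rot": TCP orientation; "ft_force": force on the tool from outside, world axes, zero at the start; "moment": the same for the moment, N m; "opening": opening from 0.0 (shut) to 1.0 (fully open).
Only numpy, scipy, OpenCV 4.12 (cv2) and the standard library are available. Lean on these libraries where they do the work, as an engineer would, in place of code of your own. Each camera call takes 0.05 s, during which the arm holds its last target.

## Working session

There is one attempt and no reset: what is moved stays moved. The work goes in short steps, Python scripts to look and compute and a tool call to move; the robot and the scene stay as the last step left them, time stands still between calls to the robot, and variables do not carry over. Pictures are saved under pics/ and viewed, and the job is handed in when it is done.

Besides the shell and the picture viewer there is one more tool, called after ">>>" by a JSON object that holds its "op" and its "data", one argument or row to a line. arm_command: Moves the arm, as the interface text tells. Its arguments: {"type":"object","properties":{"deltas":{"type":"array","items":{"type":"array","items":{"type":"array","items":{"type":"number","minimum":-1,"maximum":1}}}}},"required":["deltas"]}

```bash
mkdir -p pics; cat > h.py <<'E'
import numpy as np, cv2, json
from cell import env
def snap(n,name):
    c=env.read_camera(n); cv2.imwrite(f'pics/{name}.png',c['frame'][:,:,::-1]); 
    np.savez(f'pics/{name}.npz',**{k:np.array(v) for k,v in c.items()}); return c
def load(name): return dict(np.load(f'pics/{name}.npz'))
def ray(c,u,v):
    d=np.array([(u-c['cx'])/c['fx'],(v-c['cy'])/c['fy'],1.]); R=c['R'];t=c['t']
    return -R.T@t, R.T@d
def atz(c,u,v,z):
    o,d=ray(c,u,v); return o+d*(z-o[2])/d[2]
def proj(c,X):
    p=c['R']@np.array(X,float)+c['t']; return p[:2]/p[2]*[c['fx'],c['fy']]+[c['cx'],c['cy']]
def crop(name,x,y,w,h,s,out):
    im=cv2.imread(f'pics/{name}.png')[y:y+h,x:x+w]; cv2.imwrite(f'pics/{out}.png',cv2.resize(im,None,fx=s,fy=s,interpolation=cv2.INTER_CUBIC))
E
python3 - <<'E'
from h import *
for n in ['scene','top','wrist']:
    c=snap(n,n+'0')
    print(n,{k:np.round(v,3).tolist() for k,v in c.items() if k!='frame'})
    if n!='wrist': print(-c['R'].T@c['t'])
print(env.state())
E
```

```text
scene {'fx': 534.187, 'fy': 534.187, 'cx': 315.241, 'cy': 240.97, 'R': [[0.724, -0.689, -0.012], [-0.291, -0.291, -0.911], [0.625, 0.664, -0.411]], 't': [-358.683, 252.768, 994.786]}
[-288.10678974 -834.01565734  635.26084323]
top {'fx': 480.66, 'fy': 480.66, 'cx': 320.53, 'cy': 237.319, 'R': [[-0.009, -1.0, -0.009], [-0.989, 0.01, -0.147], [0.147, 0.007, -0.989]], 't': [47.487, 547.156, 1321.99]}
[ 347.24717387   32.1603326  1388.40820244]
wrist {'fx': 339.001, 'fy': 339.001, 'cx': 319.918, 'cy': 243.131, 'tool_from_camera': [[-0.0, -0.968, -0.249, 69.331], [1.0, -0.0, -0.0, -2.072], [0.0, -0.249, 0.968, -169.865], [0.0, 0.0, 0.0, 1.0]]}
{'t': 0.15, 'joints': array([ 1.12039909e+00,  4.91364751e-01,  1.55931963e+00, -2.76234164e-05,
        1.09169735e+00, -1.05605928e-01]), 'qvel': array([-0.00014369, -0.00202213, -0.00203531, -0.00084306,  0.00121709,
        0.0002932 ]), 'tau': array([ 1.49066898e-03, -6.12899780e+01, -2.58280617e+01,  6.92795310e-02,
        4.73171775e-02, -9.13938356e-05]), 'eef_pos': array([211.15852546, 588.05486122, 214.22749197]), 'tcp_rot': array([-3.14080539e+00, -5.88092512e-05,  2.79681407e+00]), 'ft_force': array([-0.12117878, -0.1087781 , -0.22229055]), 'moment': array([0.0181376 , 0.03212054, 0.00911272]), 'opening': 1.0001637106733239}
```

View pics/scene0.png

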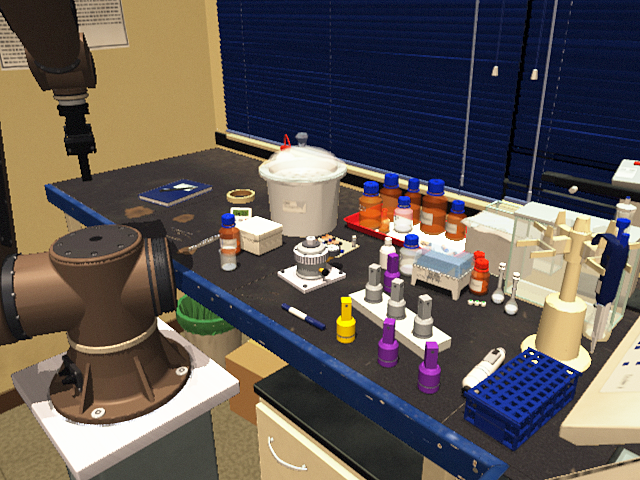

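View pics/top0.png

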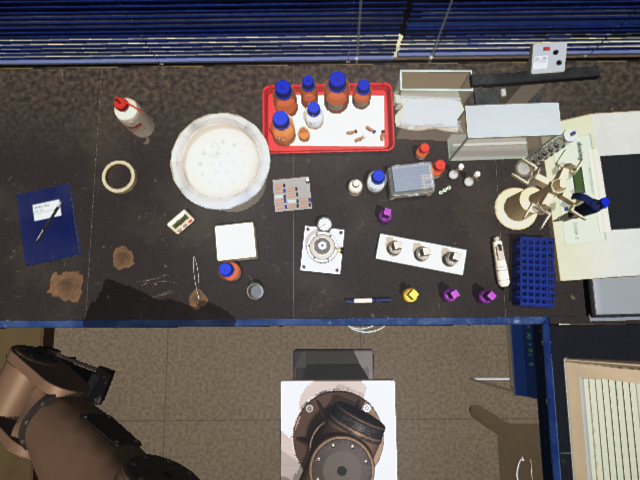

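View pics/wrist0.png

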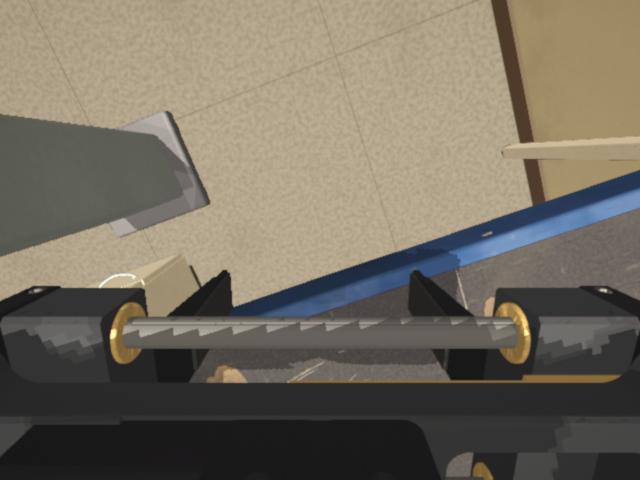

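The top view shows the vessel at about (322,246), the stand with steel keys at (395,246), (422,252), (451,257), and yellow and purple decoys near the stand.

```bash
python3 - <<'E'
from h import *
crop('top0',290,200,100,90,8,'ct1'); crop('top0',370,215,100,75,8,'ct2')
crop('scene0',270,225,110,75,7,'cs1'); crop('scene0',340,250,120,105,6,'cs2')
E
```

```text
(no output)
```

View pics/ct1.png

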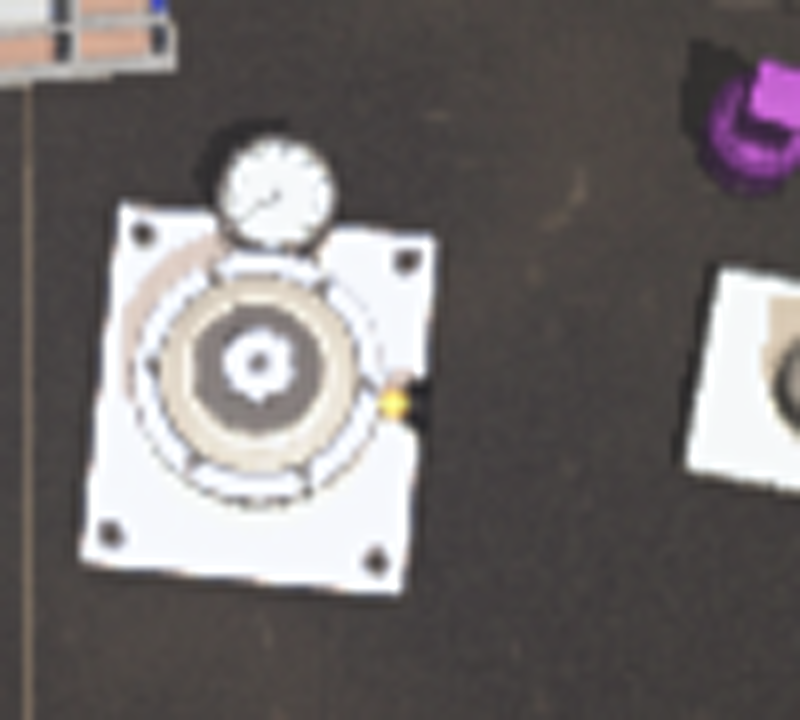

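View pics/ct2.png

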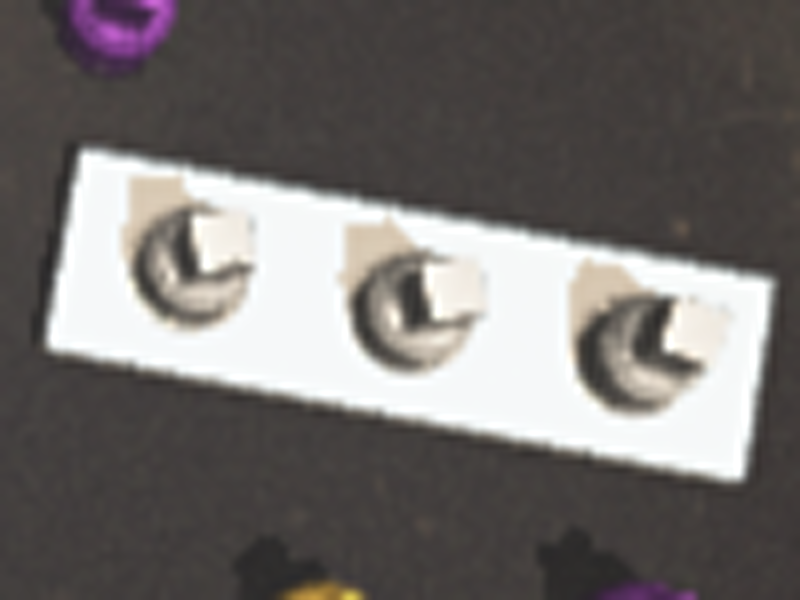

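View pics/cs1.png

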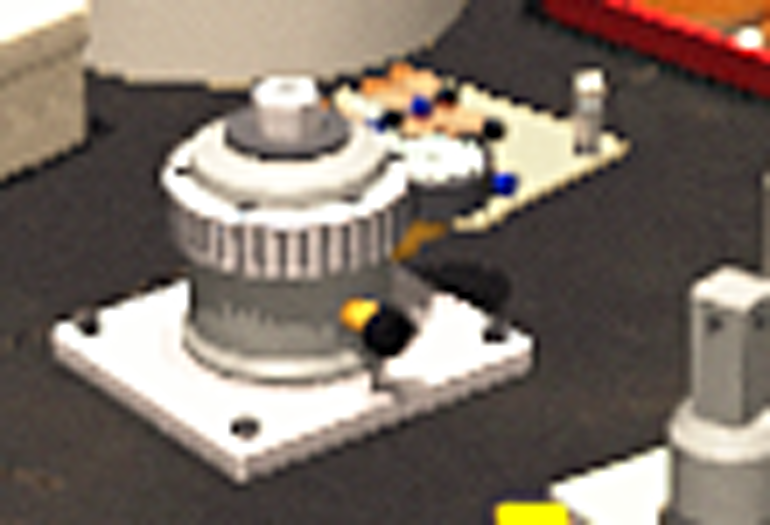

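View pics/cs2.png

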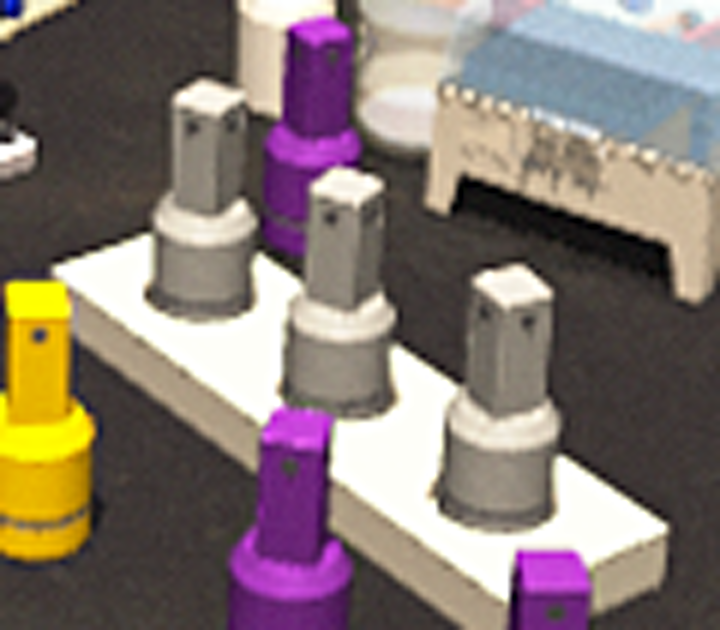

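```bash
python3 - <<'E'
from h import *
c=load('top0')
for n,u,v in [('A',223,240),('B',456,290),('C',697,328)]:
    print(n, atz(c,370+u/8-.5,215+v/8-.5,104))
# stand top corners z=22
P=[atz(c,370+u/8-.5,215+v/8-.5,22) for u,v in [(82,148),(775,278),(743,483),(45,350)]]
print(np.round(P,1)); print([np.linalg.norm(P[i]-P[(i+1)%4]) for i in range(4)],np.mean(P,0))
d=(P[1]-P[0])+(P[2]-P[3]); print('yaw of long',np.degrees(np.arctan2(d[1],d[0])))
for z in (70,90,110): print(z, atz(c,290+258/8-.5,200+362/8-.5,z))
B=[atz(c,290+u/8-.5,200+v/8-.5,8) for u,v in [(120,205),(437,237),(403,595),(80,565)]];print(np.round(B,1))
# nut height triangulation with scene
s=load('scene0'); o1,d1=ray(s,270+287/7-.5,225+88/7-.5); o2,d2=ray(c,290+258/8-.5,200+362/8-.5)
A=np.stack([d1,-d2],1); k=np.linalg.lstsq(A,o2-o1,rcond=None)[0]; print(o1+d1*k[0],o2+d2*k[1])
for (a,b),(e,f) in zip([(223,240),(456,290),(697,328)],[(208,97),(347,187),(513,287)]):
    o1,d1=ray(s,340+e/6-.5,250+f/6-.5); o2,d2=ray(c,370+a/8-.5,215+b/8-.5)
    A=np.stack([d1,-d2],1); k=np.linalg.lstsq(A,o2-o1,rcond=None)[0]; print('key',o1+d1*k[0],o2+d2*k[1])
E
```

```text
A [ 516.48634333 -164.96860411  104.        ]
B [ 498.76312093 -242.5132701   104.        ]
C [ 485.137409   -322.55438331  104.        ]
[[ 561.1 -128.    22. ]
 [ 511.6 -373.9   22. ]
 [ 438.6 -358.7   22. ]
 [ 488.4 -112.9   22. ]]
[np.float64(250.78383821492525), np.float64(74.56198766371705), np.float64(250.76873682447757), np.float64(74.32784623248618)] [ 499.93370489 -243.36794797   22.        ]
yaw of long -101.42218068787577
70 [522.40586574  38.76963679  70.        ]
90 [519.74874192  38.66937491  90.        ]
110 [517.0916181   38.56911303 110.        ]
[[588.9  88.8   8. ]
 [575.8 -26.5   8. ]
 [445.8 -12.1   8. ]
 [457.7 103.8   8. ]]
[517.45972943  38.24885696 110.12353066] [517.08166634  38.56873752 110.07490623]
key [ 516.90116103 -165.33755561  105.72736791] [ 516.28177172 -164.73032013  105.55255696]
key [ 499.40764676 -243.08017581  105.30481286] [ 498.63982308 -242.28975128  105.04520202]
key [ 485.19804669 -322.54159852  104.54101489] [ 485.08430901 -322.41778663  104.49461125]
```

>>> {"op": "arm_command", "data": {
  "deltas": [
    [[0, 0.2, -0.34, 0.1, -0.15], [0, 0.2, -0.34, 0.1, -0.15], [0, 0.2, -0.34, 0.1, -0.15], [0, 0.2, -0.34, 0.1, -0.15], [0, 0.2, -0.34, 0.1, -0.15], [0, 0.2, -0.34, 0.1, -0.15], [0, 0.2, -0.34, 0.1, -0.15], [0, 0.2, -0.34, 0.1, -0.15], [0, 0.2, -0.34, 0.1, -0.15], [0, 0.2, -0.34, 0.1, -0.15], [0, 0.2, -0.34, 0.1, -0.15], [0, 0.2, -0.34, 0.1, -0.15]]
  ]
}}

```text
t: 1.15
eef_pos: [448.8, 169.8, 332.7]
tcp_rot: [-3.134, -0.001, 1.33]
ft_force: [0.3, 0.2, 0.7]
opening: 1.002
```

>>> {"op": "arm_command", "data": {
  "deltas": [
    [[0, 0.18, -0.33, 0, 0], [0, 0.18, -0.33, 0, 0], [0, 0.18, -0.33, 0, 0], [0, 0.1, -0.2, 0, 0], [0, 0, 0, 0, 0], [0, 0, 0, 0, 0]]
  ]
}}

```text
t: 1.65
eef_pos: [517.8, 37.4, 334.2]
tcp_rot: [-3.137, -0.001, 1.312]
ft_force: [-0.4, 0.9, 0.1]
opening: 1.0
```

```bash
cat >> h.py <<'E'
from scipy.spatial.transform import Rotation as Ro
def wsnap(name):
    s=env.state(); c=env.read_camera('wrist'); T=np.eye(4); T[:3,:3]=Ro.from_euler('xyz',s['tcp_rot']).as_matrix(); T[:3,3]=s['eef_pos']
    M=np.linalg.inv(T@np.array(c['tool_from_camera'])); c=dict(c); c['R']=M[:3,:3]; c['t']=M[:3,3]
    cv2.imwrite(f'pics/{name}.png',c['frame'][:,:,::-1]); np.savez(f'pics/{name}.npz',**{k:np.array(v) for k,v in c.items()})
    print(np.round(s['eef_pos'],2),np.round(np.degrees(s['tcp_rot']),2),'F',np.round(s['ft_force'],1),'M',np.round(s['moment'],2),round(s['opening'],3),round(s['t'],2)); return c
E
python3 - <<'E'
from h import *
c=wsnap('w1'); print(proj(c,[517,38.4,110]))
u,v=proj(c,[517,38.4,110]).astype(int); crop('w1',u-50,v-45,100,90,8,'w1c')
E
```

```text
[517.82  37.39 334.25] [-1.7974e+02 -6.0000e-02  7.5190e+01] F [-0.4  0.9  0.1] M [-0.09  0.06 -0.04] 1.0 1.65
[319.78038981 214.82900313]
```

View pics/w1.png

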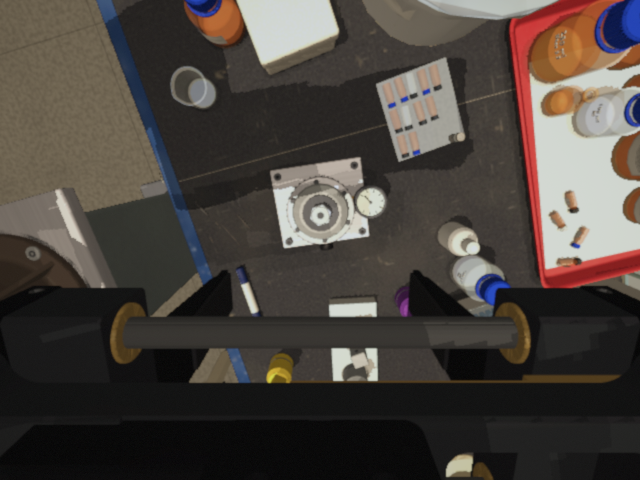

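View pics/w1c.png

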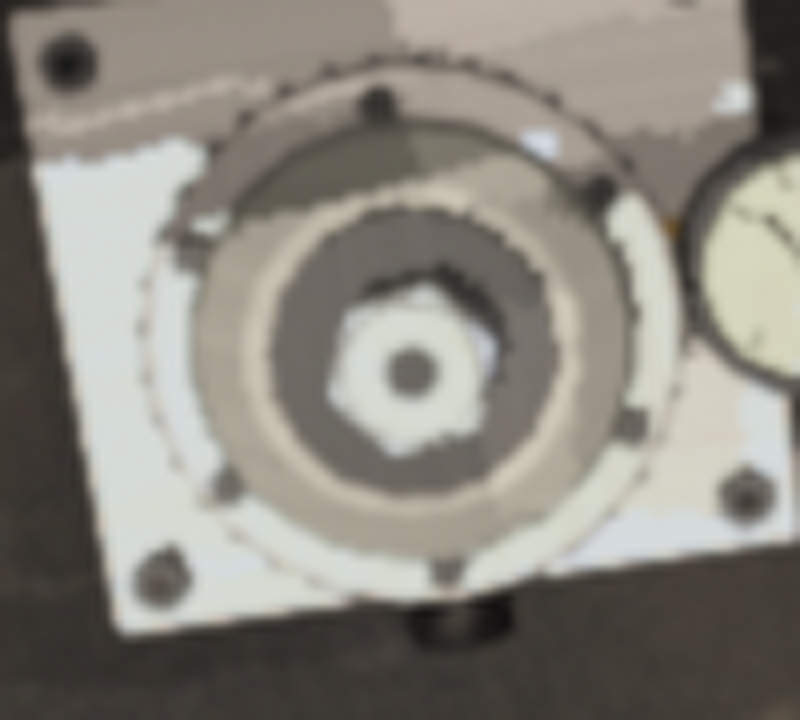

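>>> {"op": "arm_command", "data": {
  "deltas": [
    [[0, 0, 0, -0.4, 0], [0, 0, 0, -0.4, 0], [0, 0, 0, -0.4, 0], [0, 0, 0, -0.3, 0], [0, 0, 0, 0, 0], [0, 0, 0, 0, 0]]
  ]
}}

```text
t: 2.2
eef_pos: [514.9, 44.3, 182.4]
tcp_rot: [3.14, -0.003, 1.32]
ft_force: [0.1, -0.5, 0.6]
opening: 0.998
```

```bash
python3 - <<'E'
from h import *
c=wsnap('w2'); print(proj(c,[517,38.4,110]))
u,v=proj(c,[517,38.4,110]).astype(int); print(u,v); crop('w2',u-30,v-28,60,56,10,'w2c')
E
```

```text
[514.9   44.29 182.36] [ 1.7992e+02 -1.7000e-01  7.5630e+01] F [ 0.1 -0.5  0.6] M [-0.12  0.07  0.05] 0.998 2.2
[324.12225761 257.12760766]
324 257
```

View pics/w2c.png

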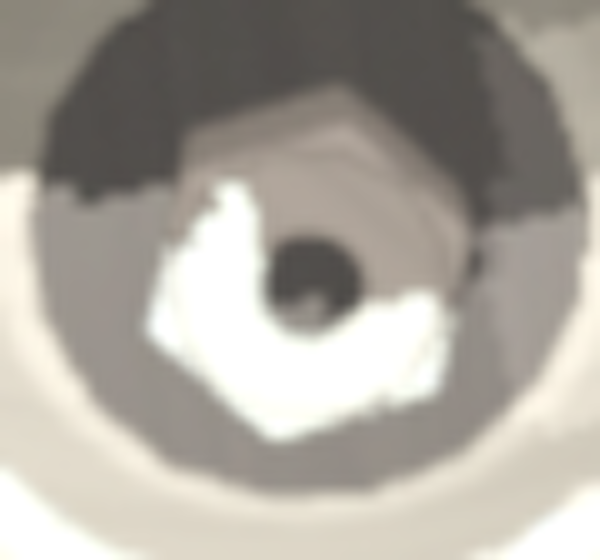

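```bash
python3 - <<'E'
from h import *
c=load('w2')
f=lambda u,v,z: atz(c,294+u/10-.5,229+v/10-.5,z)
h=f(313,287,110); print('hole',h)
pts=[(148,330),(278,440),(440,395),(470,240),(345,95),(185,130)]
W=[f(u,v,z) for (u,v),z in zip(pts,[107,107,107,105,100,100])]
for i in range(6):
    d=W[(i+1)%6]-W[i]; print(i,np.round(W[i],1),np.linalg.norm(d[:2]).round(1), 'edge ang',np.degrees(np.arctan2(d[1],d[0])).round(1)%60,'corner ang',np.degrees(np.arctan2(*(W[i]-h)[[1,0]])).round(1)%60)
c0=load('w1'); print(atz(c0,320.0,214.75,110))
E
```

```text
hole [517.47582712  38.21967016 110.        ]
0 [504.4  37.2 107. ] 13.2 edge ang 3.8999999999999986 corner ang 4.699999999999989
1 [511.7  26.2 107. ] 12.8 edge ang 1.9 corner ang 4.400000000000006
2 [524.6  26.6 107. ] 11.9 edge ang 4.799999999999997 corner ang 1.3999999999999986
3 [529.6  37.4 105. ] 13.8 edge ang 58.599999999999994 corner ang 56.1
4 [523.   49.5 100. ] 12.6 edge ang 58.30000000000001 corner ang 3.8999999999999986
5 [510.4  49.9 100. ] 14.1 edge ang 4.5 corner ang 1.0
[517.27360458  38.42492217 110.        ]
```

>>> {"op": "arm_command", "data": {
  "deltas": [
    [[0, 0, -0.2, 0.35, 0.03], [0, 0, -0.3, 0.25, 0.03], [0, -0.02, -0.4, 0, 0], [0, -0.02, -0.4, 0, 0], [0, -0.02, -0.4, 0, 0], [0, -0.02, -0.4, 0, 0], [0, -0.02, -0.4, 0, 0], [0, -0.02, -0.3, 0, 0], [0, 0, 0, 0, 0], [0, 0, 0, 0, 0]]
  ]
}}

```text
t: 3.08
eef_pos: [504.9, -244.8, 271.2]
tcp_rot: [3.108, 0.005, 1.38]
ft_force: [-0.3, 0.9, 0.5]
opening: 0.999
```

```bash
python3 - <<'E'
from h import *
c=wsnap('w3')
for p in [[516.6,-165,104],[499,-242.6,104],[485.1,-322.5,104]]: print(proj(c,p))
E
```

```text
[ 504.92 -244.84  271.25] [178.07   0.31  79.08] F [-0.3  0.9  0.5] M [-0.06  0.15  0.02] 0.999 3.08
[310.09821081 140.85708349]
[308.13940618 223.00728568]
[310.21314283 297.30427821]
```

View pics/w3.png

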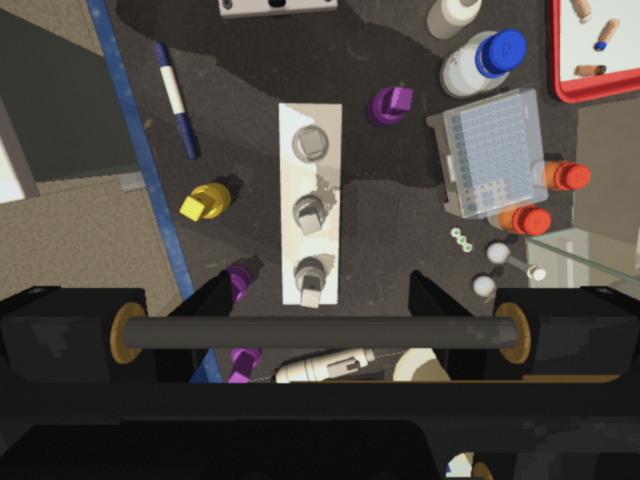

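```bash
python3 - <<'E'
from h import *
s=env.state(); print(np.degrees(s['tcp_rot']),s['eef_pos'],s['qvel'])
crop('w3',270,95,80,60,10,'w3a'); crop('w3',270,185,80,60,10,'w3b'); crop('w3',270,250,80,60,10,'w3cc')
E
```

```text
[178.03698502   0.33568337  79.11924147] [ 505.13628183 -244.54415129  271.427942  ] [ 0.03426877 -0.00033865  0.02541808  0.00401101 -0.01398816  0.00877153]
```

View pics/w3a.png

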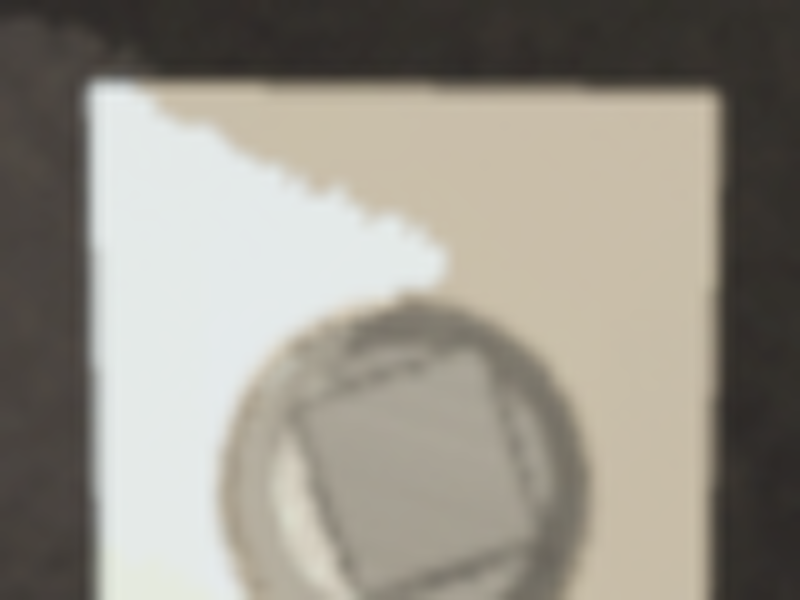

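View pics/w3b.png

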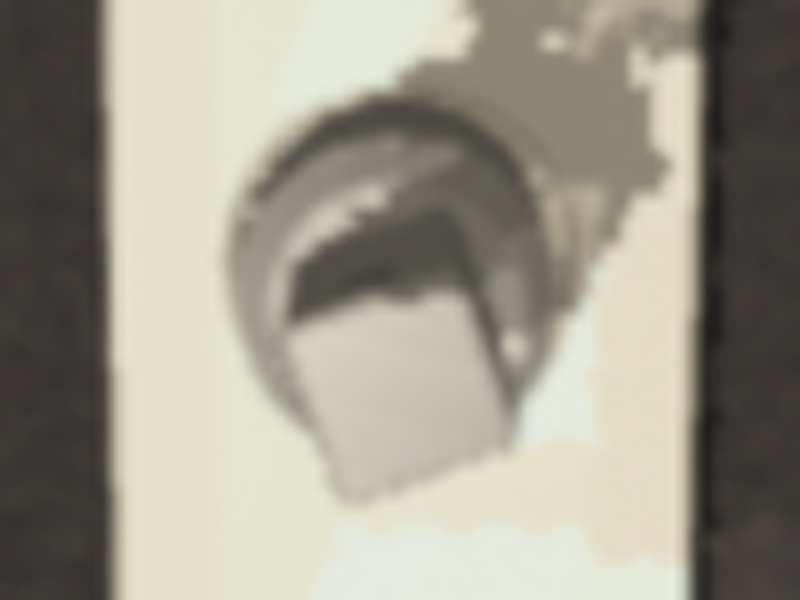

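View pics/w3cc.png

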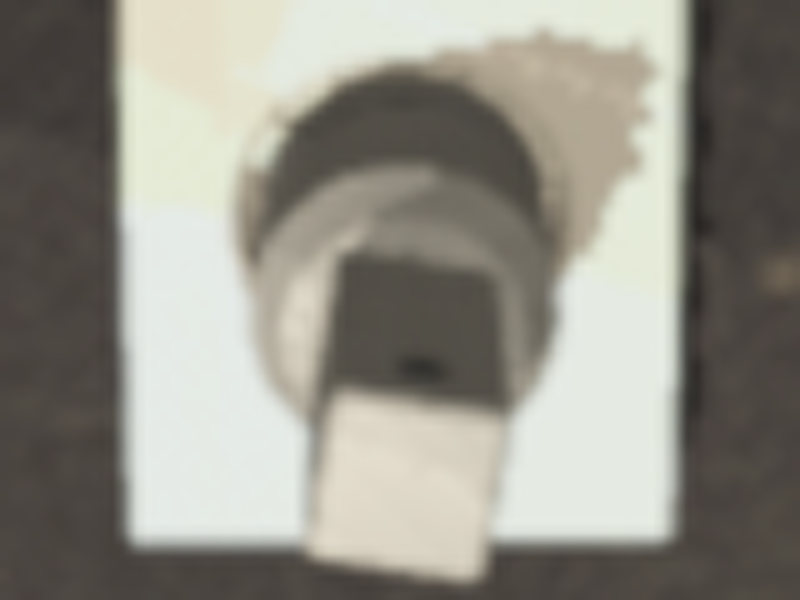

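```bash
python3 - <<'E'
from h import *
c=load('w3')
for n,o,P in [('A',(270,95),[(290,405),(482,348),(540,540),(360,595)]),('B',(270,185),[(288,330),(462,290),(515,448),(345,503)]),('C',(270,250),[(335,388),(508,408),(485,582),(308,555)])]:
    W=np.array([atz(c,o[0]+u/10-.5,o[1]+v/10-.5,104) for u,v in P])
    d=[W[(i+1)%4]-W[i] for i in range(4)]
    print(n,W.mean(0).round(1),[round(float(np.linalg.norm(x)),1) for x in d],[round(float(np.degrees(np.arctan2(x[1],x[0])))%90,1) for x in d])
E
```

```text
A [ 517.6 -166.   104. ] [18.9, 18.3, 18.0, 18.5] [4.9, 6.6, 5.5, 9.4]
B [ 500.4 -243.8  104. ] [18.0, 17.1, 18.2, 18.7] [1.8, 7.2, 7.0, 6.2]
C [ 485.2 -323.2  104. ] [18.6, 20.3, 19.4, 19.5] [71.2, 72.1, 68.8, 69.8]
```

>>> {"op": "arm_command", "data": {
  "deltas": [
    [[0, 0.04, 0.25, -0.15, 0.13], [0, 0.04, 0.27, -0.25, 0.13], [0, 0.04, 0.27, -0.25, 0.12], [0, 0, 0, -0.35, 0], [0, 0, 0, -0.3, 0], [0, 0, 0, 0, 0], [0, 0, 0, 0, 0]]
  ]
}}

```text
t: 3.72
eef_pos: [520.3, -154.1, 148.2]
tcp_rot: [3.093, 0.013, 1.703]
ft_force: [0.8, -1.3, 1.1]
opening: 0.996
```

```bash
python3 - <<'E'
from h import *
c=wsnap('w4')
crop('w4',220,180,200,150,4,'w4c'); print(proj(c,[517.3,-165.5,104]),proj(c,[517.3,-165.5,82]))
E
```

```text
[ 520.32 -154.12  148.17] [177.19   0.73  97.56] F [ 0.8 -1.3  1.1] M [-0.09  0.08 -0.03] 0.996 3.72
[310.77499146 276.53686031] [310.1062346  265.80582092]
```

View pics/w4c.png

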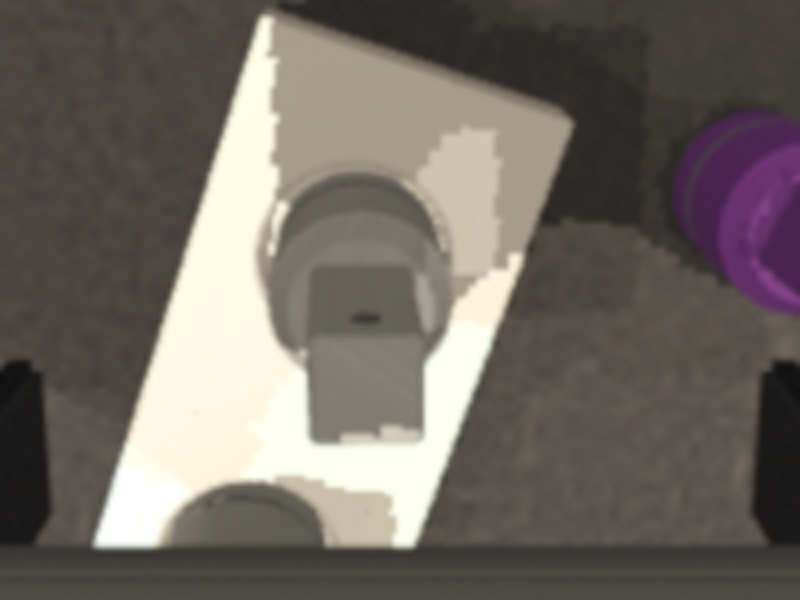

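>>> {"op": "arm_command", "data": {
  "deltas": [
    [[0, -0.03, -0.11, 0, -0.02], [0, 0, 0, 0, 0], [0, 0, 0, 0, 0]]
  ]
}}

```text
t: 4.02
eef_pos: [518.9, -166.6, 153.4]
tcp_rot: [3.087, 0.016, 1.686]
ft_force: [0.5, 0.1, -0.6]
opening: 1.002
```

```bash
python3 - <<'E'
from h import *
s=env.state(); print(np.degrees(s['tcp_rot']).round(2),s['eef_pos'].round(2),s['qvel'].round(3))
E
```

```text
[176.85   0.94  96.57] [ 518.91 -166.64  153.45] [-0.022 -0.022 -0.02  -0.003  0.012 -0.003]
```

>>> {"op": "arm_command", "data": {
  "deltas": [
    [[0, -0.01, 0.01, -0.15, 0], [0, 0, 0, -0.2, 0], [0, 0, 0, -0.15, 0], [0, 0, 0, 0, 0]]
  ]
}}

```text
t: 4.35
eef_pos: [520.0, -168.8, 107.8]
tcp_rot: [3.077, 0.022, 1.681]
ft_force: [-0.7, -0.2, -0.2]
opening: 1.001
```

```bash
python3 - <<'E'
from h import *
s=env.state(); print(np.degrees(s['tcp_rot']).round(2),s['eef_pos'].round(2),s['qvel'].round(3))
E
```

```text
[176.3    1.27  96.33] [ 519.98 -168.76  107.79] [-0.008 -0.04  -0.032 -0.001  0.046  0.003]
```

>>> {"op": "arm_command", "data": {
  "deltas": [
    [[0, 0, 0, 0, 0], [0, 0, 0, 0, 0], [0, 0, 0, 0, 0]]
  ]
}}

```text
t: 4.6
eef_pos: [520.8, -169.9, 110.4]
tcp_rot: [3.075, 0.024, 1.68]
ft_force: [-0.5, -0.6, -0.3]
opening: 0.999
```

```bash
python3 - <<'E'
from h import *
s=env.state(); print(np.degrees(s['tcp_rot']).round(2),s['eef_pos'].round(2),s['qvel'].round(3),s['joints'].round(3))
E
```

```text
[176.17   1.35  96.25] [ 520.79 -169.94  110.42] [-0.003 -0.014 -0.011 -0.     0.012  0.001] [-0.444  0.494  1.904  0.024  0.674 -0.572]
```

>>> {"op": "arm_command", "data": {
  "deltas": [
    [[0, 0, 0, 0.4, 0], [0, 0, 0, 0, 0], [0, 0, 0, 0, 0], [0, 0, 0, 0, 0]]
  ]
}}

```text
t: 4.93
eef_pos: [521.9, -170.7, 155.1]
tcp_rot: [3.071, 0.026, 1.679]
ft_force: [0.5, -0.7, -0.4]
opening: 1.003
```

```bash
cat > st.py <<'E'
from h import *
s=env.state(); print(np.degrees(s['tcp_rot']).round(2),s['eef_pos'].round(2),s['qvel'].round(3),s['joints'].round(3),'F',s['ft_force'].round(1),'M',s['moment'].round(2),round(s['opening'],3),round(s['t'],2))
z=Ro.from_euler('xyz',s['tcp_rot']).as_matrix()[:,2]; print('toolz',z.round(3))
E
python3 st.py
```

```text
[175.96   1.48  96.22] [ 521.9  -170.67  155.08] [-0.002 -0.008  0.006  0.     0.001 -0.   ] [-0.444  0.43   1.863  0.021  0.776 -0.568] F [ 0.5 -0.7 -0.4] M [-0.1   0.08 -0.02] 1.003 4.93
toolz [ 0.073 -0.018 -0.997]
```

>>> {"op": "arm_command", "data": {
  "deltas": [
    [[0, -0.05, 0.05, -0.4, 0], [0, 0, 0, 0, 0], [0, 0, 0, 0, 0], [0, 0, 0, 0, 0]]
  ]
}}

```text
t: 5.27
eef_pos: [518.0, -166.2, 116.6]
tcp_rot: [3.069, 0.027, 1.679]
ft_force: [-0.8, 0.6, -0.5]
opening: 1.0
```

```bash
python3 st.py
```

```text
[175.81   1.57  96.22] [ 517.96 -166.17  116.57] [-0.001 -0.014 -0.03  -0.002  0.025 -0.001] [-0.439  0.478  1.913  0.024  0.674 -0.567] F [-0.8  0.6 -0.5] M [-0.12  0.09  0.02] 1.0 5.27
toolz [ 0.076 -0.019 -0.997]
```

>>> {"op": "arm_command", "data": {
  "deltas": [
    [[0, -0.35, 0.12, 0.15, 0], [0, -0.35, 0.12, 0, 0], [0, 0, 0, 0, 0], [0, 0, 0, 0, 0]]
  ]
}}

```text
t: 5.6
eef_pos: [447.3, -142.4, 134.8]
tcp_rot: [3.067, 0.028, 1.679]
ft_force: [1.1, 0.1, -0.7]
opening: 1.0
```

```bash
python3 st.py
```

```text
[175.72   1.63  96.22] [ 447.32 -142.36  134.82] [-0.003 -0.051  0.065 -0.001  0.014 -0.007] [-0.458  0.362  2.07   0.027  0.632 -0.59 ] F [ 1.1  0.1 -0.7] M [-0.08  0.08  0.01] 1.0 5.6
toolz [ 0.077 -0.02  -0.997]
```

>>> {"op": "arm_command", "data": {
  "deltas": [
    [[0, 0.24, -0.08, 0, 0], [0, 0.24, -0.08, 0, 0], [0, 0.23, -0.08, 0, 0], [0, 0, 0, 0, 0], [0, 0, 0, 0, 0]]
  ]
}}

```text
t: 6.02
eef_pos: [523.8, -168.7, 140.2]
tcp_rot: [3.062, 0.032, 1.679]
ft_force: [0.1, 0.3, -0.9]
opening: 1.001
```

```bash
python3 st.py
```

```text
[175.41   1.82  96.19] [ 523.84 -168.68  140.15] [ 0.001  0.018 -0.071  0.001  0.018  0.003] [-0.439  0.449  1.882  0.022  0.726 -0.564] F [ 0.1  0.3 -0.9] M [-0.03  0.05  0.  ] 1.001 6.02
toolz [ 0.083 -0.023 -0.996]
```

>>> {"op": "arm_command", "data": {
  "deltas": [
    [[0, -0.05, 0.03, -0.15, 0], [0, 0, 0, -0.2, 0], [0, 0, 0, -0.2, 0], [0, 0, 0, -0.14, 0], [0, 0, 0, -0.06, 0], [0, 0, 0, 0, 0]]
  ]
}}

```text
t: 6.52
eef_pos: [518.8, -165.8, 65.9]
tcp_rot: [3.058, 0.034, 1.679]
ft_force: [0.7, -0.1, -1.2]
opening: 0.999
```

```bash
python3 st.py
```

```text
[175.19   1.96  96.2 ] [ 518.75 -165.8    65.92] [-0.001 -0.009  0.001  0.003  0.015 -0.   ] [-0.438  0.556  1.959  0.028  0.537 -0.571] F [ 0.7 -0.1 -1.2] M [-0.09  0.07 -0.02] 0.999 6.52
toolz [ 0.087 -0.025 -0.996]
```

>>> {"op": "arm_command", "data": {
  "deltas": [
    [[1, 0, 0, 0, 0], [1, 0, 0, 0, 0], [1, 0, 0, 0, 0], [1, 0, 0, 0, 0], [1, 0, 0, 0, 0], [1, 0, 0, 0, 0]]
  ]
}}

```text
t: 7.02
eef_pos: [519.7, -166.3, 69.7]
tcp_rot: [3.054, 0.036, 1.679]
ft_force: [-0.9, -0.2, 0.1]
opening: 0.633
```

```bash
python3 st.py
```

```text
[174.97   2.09  96.19] [ 519.72 -166.33   69.71] [ 0.    -0.007 -0.002 -0.     0.003 -0.   ] [-0.438  0.55   1.957  0.028  0.541 -0.571] F [-0.9 -0.2  0.1] M [-0.03  0.08  0.02] 0.633 7.02
toolz [ 0.091 -0.027 -0.995]
```

>>> {"op": "arm_command", "data": {
  "deltas": [
    [[1, 0, 0, -0.01, 0], [1, 0, 0, -0.01, 0], [1, 0, 0, -0.01, 0], [1, 0, 0, -0.01, 0], [1, 0, 0, -0.01, 0], [1, 0, 0, -0.01, 0], [1, 0, 0, -0.005, 0], [1, 0, 0, -0.005, 0]]
  ]
}}

```text
t: 7.68
eef_pos: [517.4, -166.3, 63.7]
tcp_rot: [3.058, 0.036, 1.681]
ft_force: [-7.2, -2.0, 12.6]
opening: 0.21
```

```bash
python3 st.py
```

```text
[175.22   2.04  96.3 ] [ 517.44 -166.3    63.68] [-0.006 -0.003  0.012 -0.007  0.006 -0.001] [-0.439  0.559  1.963  0.026  0.53  -0.572] F [-7.2 -2.  12.6] M [-0.46  1.63 -0.12] 0.21 7.68
toolz [ 0.087 -0.026 -0.996]
```

>>> {"op": "arm_command", "data": {
  "deltas": [
    [[1, 0, 0, -0.03, 0], [1, 0, 0, -0.03, 0], [1, 0, 0, -0.03, 0]]
  ]
}}

```text
t: 7.93
eef_pos: [517.9, -167.9, 61.6]
tcp_rot: [3.054, 0.04, 1.682]
ft_force: [-13.1, 0.7, 40.9]
opening: 0.213
```

```bash
python3 st.py
```

```text
[174.98   2.31  96.37] [ 517.91 -167.91   61.55] [-0.004  0.008  0.014 -0.006 -0.05  -0.004] [-0.441  0.562  1.966  0.024  0.517 -0.574] F [-13.1   0.7  40.9] M [-0.25  2.65 -0.06] 0.213 7.93
toolz [ 0.091 -0.03  -0.995]
```

>>> {"op": "arm_command", "data": {
  "deltas": [
    [[1, 0, 0, 0.05, 0], [1, 0, 0, 0.1, 0], [1, 0, 0, 0.15, 0], [1, 0, 0, 0.2, 0], [1, 0, 0, 0.1, 0], [1, 0, 0, 0.05, 0]]
  ]
}}

```text
t: 8.43
eef_pos: [514.3, -166.8, 126.8]
tcp_rot: [3.062, 0.036, 1.682]
ft_force: [0.4, -0.1, -3.7]
opening: 0.207
```

```bash
python3 st.py; python3 -c "
from h import *
snap('scene','s1'); wsnap('w5'); crop('s1',330,170,130,130,5,'s1c'); crop('w5',220,180,200,150,4,'w5c')"
```

```text
[175.43   2.06  96.37] [ 514.31 -166.8   126.82] [-0.001 -0.094 -0.055 -0.003  0.152  0.004] [-0.442  0.456  1.918  0.018  0.68  -0.568] F [ 0.4 -0.1 -3.7] M [-0.03  0.14 -0.04] 0.207 8.43
toolz [ 0.083 -0.027 -0.996]
[ 514.6  -166.94  127.35] [175.39   2.09  96.37] F [ 0.8  0.1 -2.6] M [-0.11  0.12  0.03] 0.208 8.48
```

View pics/s1c.png

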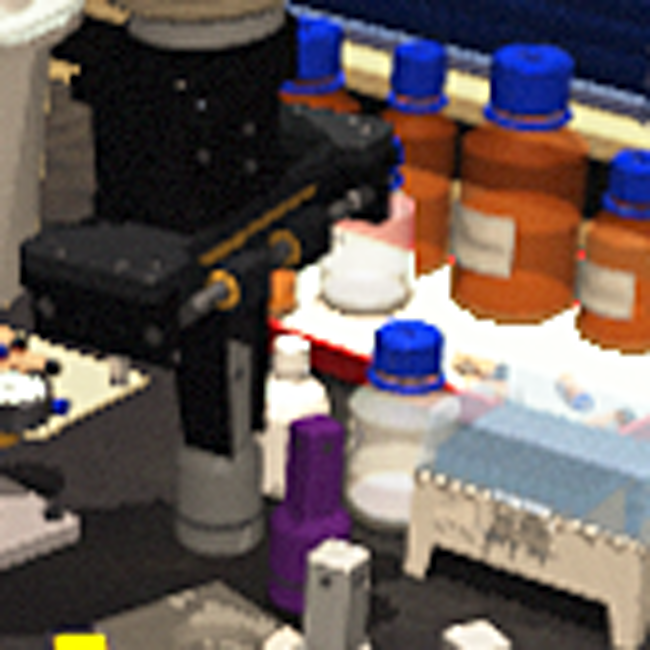

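View pics/w5c.png

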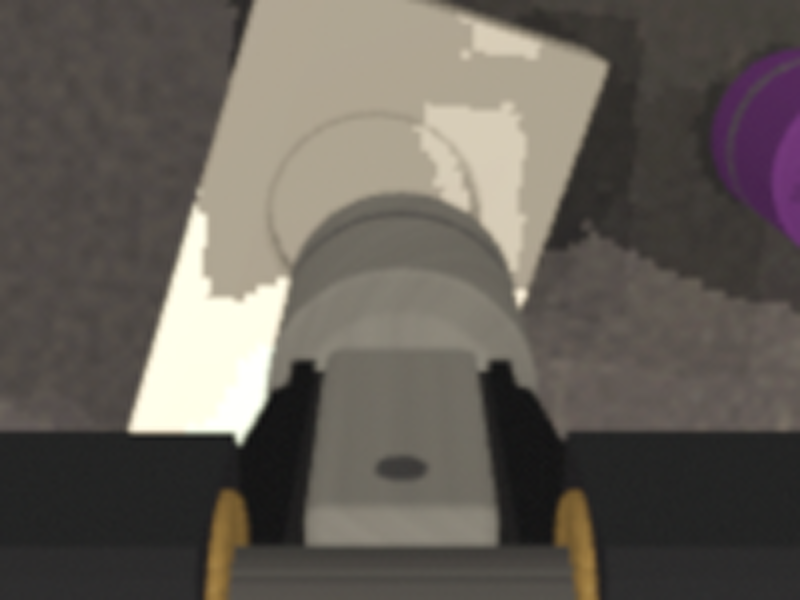

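>>> {"op": "arm_command", "data": {
  "deltas": [
    [[1, 0, 0.1, 0.25, 0], [1, 0, 0.2, 0.3, -0.02], [1, 0, 0.3, 0.1, -0.02], [1, 0, 0.3, 0, -0.02], [1, 0, 0.3, 0, -0.02], [1, 0, 0.3, 0, -0.02], [1, 0, 0.25, 0, 0], [1, 0, 0.15, 0, 0], [1, 0, 0.08, 0, 0], [1, 0, 0, 0, 0]]
  ]
}}

```text
t: 9.37
eef_pos: [510.3, 39.3, 184.2]
tcp_rot: [3.074, 0.031, 1.596]
ft_force: [0.3, 0.0, -3.8]
opening: 0.21
```

```bash
python3 st.py
```

```text
[176.11   1.8   91.46] [510.31  39.26 184.24] [-0.001  0.014  0.007 -0.004 -0.009 -0.017] [-0.038  0.345  1.911 -0.037  0.816 -0.04 ] F [ 0.3  0.  -3.8] M [-0.15  0.13  0.01] 0.21 9.37
toolz [ 0.069 -0.03  -0.997]
```

>>> {"op": "arm_command", "data": {
  "deltas": [
    [[1, 0, 0, 0, 0], [1, 0, 0, 0, 0], [1, 0, 0, 0, 0], [1, 0, 0, 0, 0]]
  ]
}}

```text
t: 9.7
eef_pos: [510.1, 36.9, 182.6]
tcp_rot: [3.076, 0.032, 1.595]
ft_force: [1.1, -0.0, -2.6]
opening: 0.21
```

```bash
python3 st.py
```

```text
[176.27   1.81  91.41] [510.13  36.95 182.58] [-0.019  0.003  0.    -0.    -0.001 -0.008] [-0.042  0.348  1.912 -0.037  0.815 -0.043] F [ 1.1 -0.  -2.6] M [-0.08  0.18  0.01] 0.21 9.7
toolz [ 0.066 -0.03  -0.997]
```

>>> {"op": "arm_command", "data": {
  "deltas": [
    [[1, 0.04, 0.03, 0.005, 0.01], [1, 0, 0.005, 0.004, 0], [1, 0, 0.005, 0.004, 0], [1, 0, 0.005, 0.004, 0], [1, 0, 0.005, 0.004, 0], [1, 0, 0.005, 0.004, 0], [1, 0, 0.005, 0.004, 0], [1, 0, 0.005, 0.004, 0], [1, 0, 0.005, 0.004, 0], [1, 0, 0.005, 0.004, 0]]
  ]
}}

```text
t: 10.53
eef_pos: [514.8, 43.2, 187.3]
tcp_rot: [3.076, 0.032, 1.601]
ft_force: [-1.1, 0.1, -2.5]
opening: 0.207
```

```bash
python3 st.py; python3 -c "
from h import *
snap('scene','s2'); wsnap('w6'); crop('s2',250,170,110,100,7,'s2c'); crop('w6',220,180,200,150,4,'w6c')"
```

```text
[176.24   1.82  91.74] [514.85  43.18 187.26] [ 0.013 -0.006 -0.008  0.     0.013  0.014] [-0.03   0.349  1.895 -0.038  0.831 -0.037] F [-1.1  0.1 -2.5] M [-0.08  0.15  0.02] 0.207 10.53
toolz [ 0.067 -0.03  -0.997]
[514.88  43.22 187.32] [176.23   1.82  91.73] F [-1.   1.4 -2.7] M [-0.06  0.07  0.  ] 0.212 10.58
```

View pics/s2c.png

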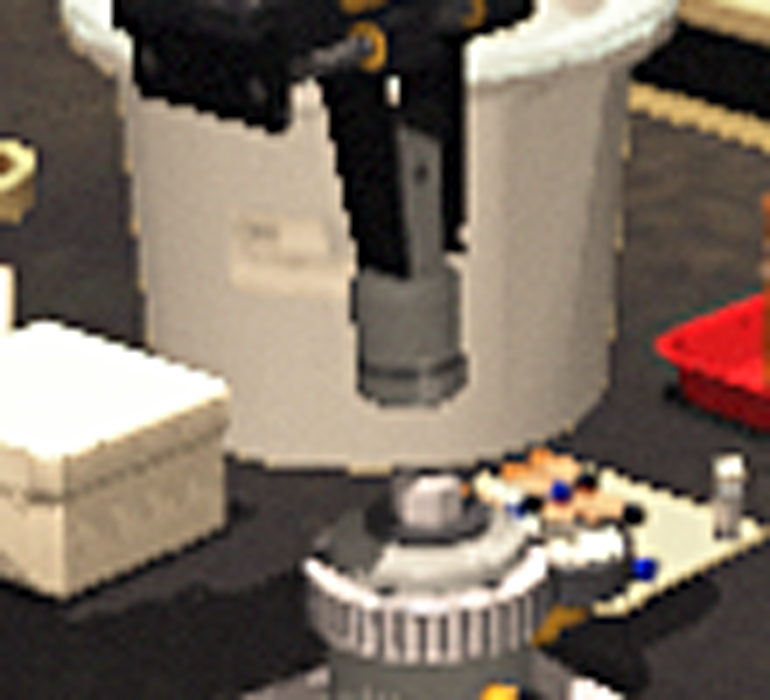

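View pics/w6c.png

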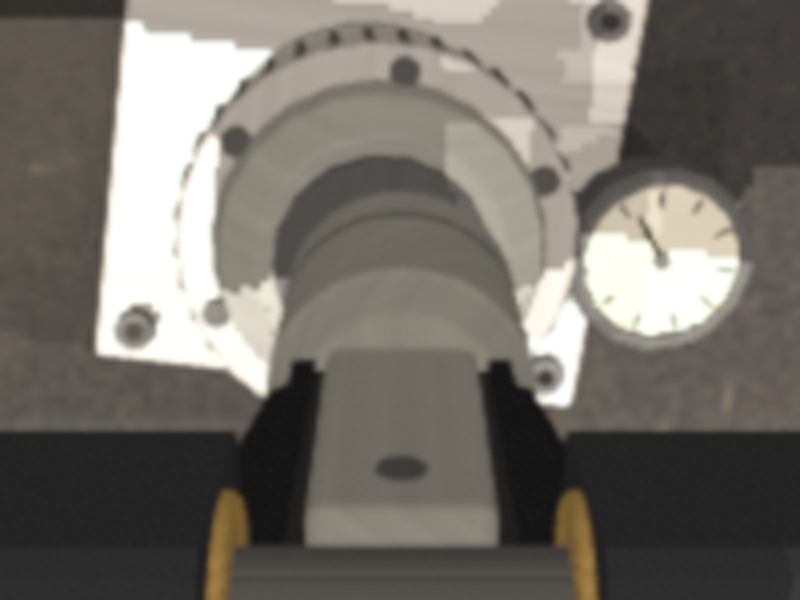

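>>> {"op": "arm_command", "data": {
  "deltas": [
    [[1, -0.005, -0.02, -0.05, 0], [1, -0.005, -0.01, -0.08, 0], [1, 0, -0.005, -0.05, 0], [1, 0, 0, -0.03, 0], [1, 0, 0, -0.015, 0]]
  ]
}}

```text
t: 11.05
eef_pos: [513.6, 39.2, 162.3]
tcp_rot: [3.076, 0.032, 1.601]
ft_force: [0.8, 0.1, -3.1]
opening: 0.207
```

```bash
cat >> st.py <<'E'
print('rim', (s['eef_pos']+51*z).round(1))
E
python3 st.py
```

```text
[176.24   1.82  91.74] [513.56  39.21 162.33] [-0.003  0.035  0.025 -0.002 -0.055  0.001] [-0.038  0.38   1.927 -0.039  0.767 -0.042] F [ 0.8  0.1 -3.1] M [-0.14  0.11  0.01] 0.207 11.05
toolz [ 0.067 -0.03  -0.997]
rim [517.   37.7 111.5]
```

>>> {"op": "arm_command", "data": {
  "deltas": [
    [[1, 0.004, 0.006, -0.015, 0], [1, 0, 0, -0.02, 0], [1, 0, 0, -0.02, 0], [1, 0, 0, -0.02, 0]]
  ]
}}

```text
t: 11.38
eef_pos: [514.4, 39.9, 156.7]
tcp_rot: [3.075, 0.032, 1.601]
ft_force: [-13.6, 1.7, 37.3]
opening: 0.208
```

```bash
python3 st.py
```

```text
[176.16   1.84  91.73] [514.39  39.86 156.66] [ 0.003  0.002  0.01  -0.003 -0.031  0.005] [-0.036  0.389  1.932 -0.04   0.752 -0.039] F [-13.6   1.7  37.3] M [-0.21  2.63 -0.17] 0.208 11.38
toolz [ 0.068 -0.03  -0.997]
rim [517.9  38.3 105.8]
```

>>> {"op": "arm_command", "data": {
  "deltas": [
    [[1, 0, 0, 0.002, -0.05], [1, 0, 0, -0.005, -0.05], [1, 0, 0, -0.008, -0.05], [1, 0, 0, -0.008, -0.05]]
  ]
}}

```text
t: 11.72
eef_pos: [515.3, 39.7, 157.6]
tcp_rot: [3.07, 0.033, 1.439]
ft_force: [-2.5, -0.7, 6.9]
opening: 0.211
```

```bash
python3 st.py
```

```text
[175.87   1.87  82.47] [515.3   39.75 157.6 ] [ 0.019  0.011 -0.012 -0.055  0.008  0.545] [-0.03   0.39   1.928 -0.058  0.756  0.141] F [-2.5 -0.7  6.9] M [-0.52  0.73 -0.01] 0.211 11.72
toolz [ 0.067 -0.042 -0.997]
rim [518.7  37.6 106.8]
```

>>> {"op": "arm_command", "data": {
  "deltas": [
    [[1, -0.01, 0.005, -0.012, -0.05], [1, -0.005, 0, -0.012, -0.05], [1, 0, 0, -0.012, -0.05], [1, 0, 0, -0.012, -0.05]]
  ]
}}

```text
t: 12.05
eef_pos: [515.4, 39.3, 157.4]
tcp_rot: [3.062, 0.034, 1.276]
ft_force: [-4.7, -1.2, 14.1]
opening: 0.21
```

```bash
python3 st.py
```

```text
[175.45   1.95  73.09] [515.4   39.29 157.37] [ 0.017  0.006 -0.011 -0.06   0.02   0.546] [-0.023  0.391  1.927 -0.079  0.758  0.326] F [-4.7 -1.2 14.1] M [-0.63  1.51 -0.02] 0.21 12.05
toolz [ 0.066 -0.056 -0.996]
rim [518.8  36.5 106.6]
```

>>> {"op": "arm_command", "data": {
  "deltas": [
    [[1, -0.01, 0.015, -0.012, -0.05], [1, -0.005, 0.005, -0.012, -0.05], [1, 0, 0.003, -0.012, -0.05], [1, 0, 0.003, -0.012, -0.05], [1, 0, 0.002, -0.012, -0.05]]
  ]
}}

```text
t: 12.47
eef_pos: [514.9, 40.1, 157.3]
tcp_rot: [3.054, 0.037, 1.072]
ft_force: [-6.2, -2.9, 14.1]
opening: 0.211
```

```bash
python3 st.py
```

```text
[174.98   2.1   61.4 ] [514.88  40.06 157.31] [ 0.019  0.009 -0.016 -0.056  0.039  0.545] [-0.012  0.394  1.922 -0.106  0.767  0.56 ] F [-6.2 -2.9 14.1] M [-0.83  1.54 -0.05] 0.211 12.47
toolz [ 0.059 -0.074 -0.995]
rim [517.9  36.3 106.5]
```

>>> {"op": "arm_command", "data": {
  "deltas": [
    [[1, -0.005, 0.02, 0.015, 0], [1, 0, 0.004, 0, 0], [1, 0, 0, -0.015, 0], [1, 0, 0, -0.02, 0]]
  ]
}}

```text
t: 12.8
eef_pos: [515.1, 42.7, 157.0]
tcp_rot: [3.051, 0.035, 1.071]
ft_force: [-6.5, 3.4, 29.1]
opening: 0.21
```

```bash
python3 st.py
```

```text
[174.8    2.02  61.38] [515.12  42.71 156.99] [ 0.006  0.012  0.01   0.001 -0.043  0.001] [-0.006  0.394  1.924 -0.107  0.763  0.567] F [-6.5  3.4 29.1] M [ 0.12  1.67 -0.11] 0.21 12.8
toolz [ 0.063 -0.074 -0.995]
rim [518.3  38.9 106.2]
```

>>> {"op": "arm_command", "data": {
  "deltas": [
    [[1, -0.008, -0.006, 0.002, 0.04], [1, 0, 0, -0.01, 0.04], [1, 0, 0, -0.01, 0.04], [1, 0, 0, -0.01, -0.04], [1, 0, 0, -0.01, -0.04], [1, 0, 0, -0.01, -0.04], [1, 0, 0, -0.01, -0.04], [1, 0, 0, -0.01, -0.04]]
  ]
}}

```text
t: 13.47
eef_pos: [515.1, 42.0, 157.2]
tcp_rot: [3.044, 0.034, 1.014]
ft_force: [-6.1, -0.1, 16.6]
opening: 0.208
```

```bash
python3 st.py
```

```text
[174.41   1.93  58.08] [515.08  42.   157.2 ] [ 0.014  0.01  -0.017 -0.041  0.031  0.425] [-0.004  0.394  1.925 -0.116  0.761  0.633] F [-6.1 -0.1 16.6] M [-0.46  1.46 -0.06] 0.208 13.47
toolz [ 0.065 -0.08  -0.995]
rim [518.4  37.9 106.5]
```

```bash
python3 -c "
from h import *
snap('scene','s3'); wsnap('w7'); crop('s3',260,190,100,90,8,'s3c'); crop('w7',220,180,200,150,4,'w7c')"
```

```text
[515.05  42.04 157.2 ] [174.41   1.93  57.94] F [-5.7 -0.4 17.4] M [-0.55  1.43 -0.  ] 0.215 13.52
```

View pics/s3c.png

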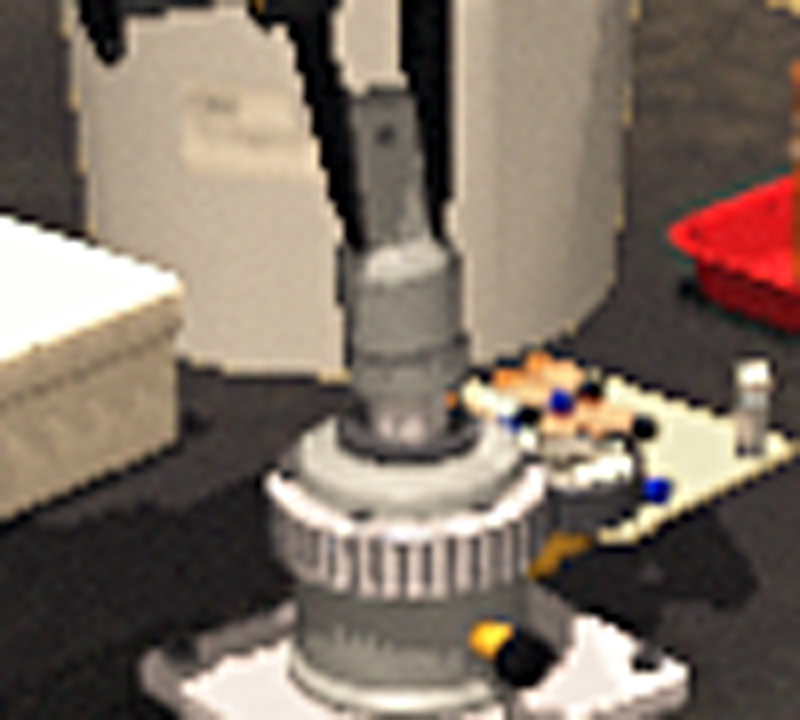

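View pics/w7c.png

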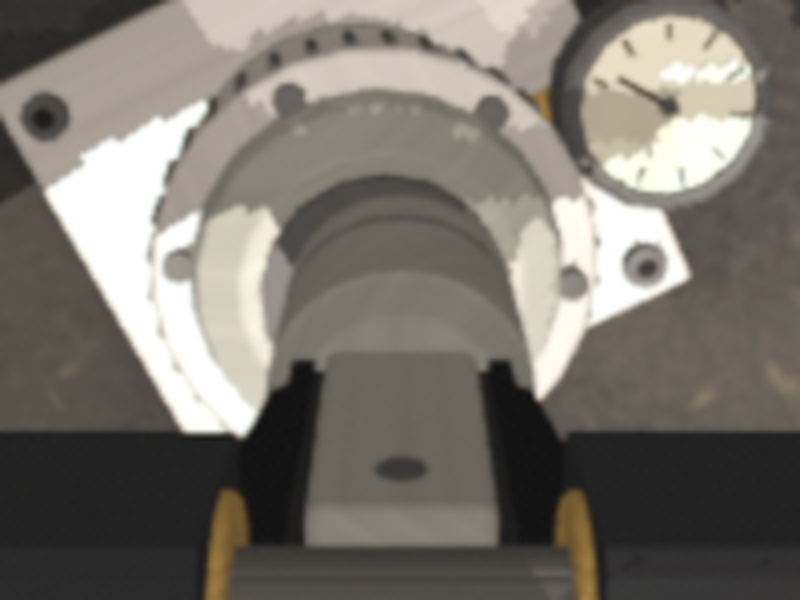

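>>> {"op": "arm_command", "data": {
  "deltas": [
    [[1, 0, 0, 0.05, 0], [1, 0, 0, 0.12, 0], [1, 0, 0, 0.15, 0], [1, -0.1, 0.08, 0.06, 0], [1, -0.16, 0.12, 0, 0], [1, -0.2, 0.13, 0, 0], [1, -0.16, 0.1, 0, 0], [1, -0.08, 0.05, -0.05, 0], [1, 0, 0, -0.15, 0], [1, 0, 0, -0.25, 0], [1, 0, 0, -0.25, 0], [1, 0, 0, -0.25, 0]]
  ]
}}

```text
t: 14.57
eef_pos: [440.5, 94.6, 100.2]
tcp_rot: [3.038, 0.026, 1.019]
ft_force: [0.3, -1.2, -3.5]
opening: 0.204
```

```bash
python3 st.py
```

```text
[174.07   1.5   58.4 ] [440.46  94.61 100.17] [ 0.007  0.578  0.312 -0.214 -0.892  0.255] [ 0.116  0.412  2.131 -0.165  0.539  0.806] F [ 0.3 -1.2 -3.5] M [-0.04  0.2  -0.01] 0.204 14.57
toolz [ 0.074 -0.076 -0.994]
rim [444.2  90.7  49.5]
```

>>> {"op": "arm_command", "data": {
  "deltas": [
    [[1, 0, 0, -0.13, 0], [1, 0.06, -0.045, -0.04, 0], [1, 0.08, -0.06, 0, 0], [1, 0.05, -0.037, 0, 0]]
  ]
}}

```text
t: 14.9
eef_pos: [457.4, 80.3, 77.3]
tcp_rot: [3.046, 0.031, 1.023]
ft_force: [0.8, 0.2, -3.1]
opening: 0.21
```

```bash
python3 st.py;python3 -c "
from h import *
snap('scene','s4'); crop('s4',230,180,110,110,6,'s4c')"
```

```text
[174.5    1.77  58.59] [457.43  80.29  77.25] [-0.113  0.054 -0.117  0.035  0.06  -0.152] [ 0.079  0.471  2.116 -0.17   0.502  0.773] F [ 0.8  0.2 -3.1] M [-0.05  0.18 -0.01] 0.21 14.9
toolz [ 0.066 -0.076 -0.995]
rim [460.8  76.4  26.5]
```

View pics/s4c.png

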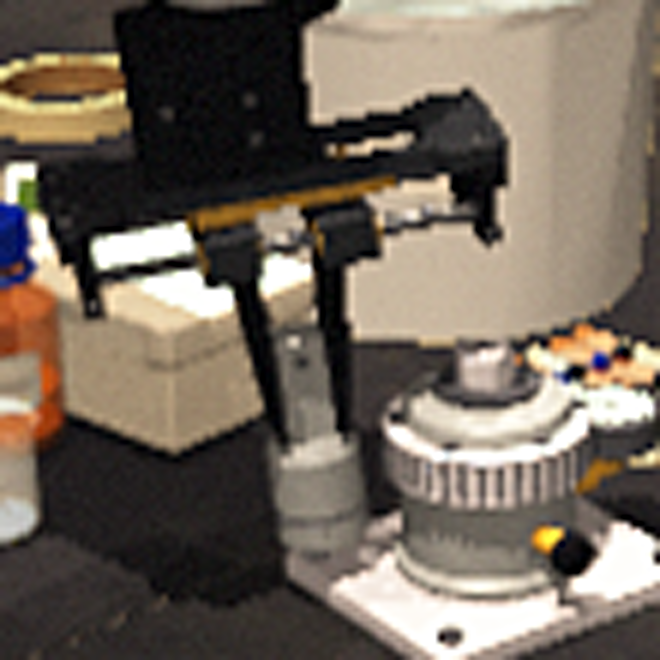

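>>> {"op": "arm_command", "data": {
  "deltas": [
    [[1, 0.03, -0.024, 0, 0], [1, 0.03, -0.024, 0, 0], [1, 0.03, -0.024, 0, 0], [1, 0.03, -0.024, 0, 0]]
  ]
}}

```text
t: 15.28
eef_pos: [464.2, 71.2, 78.7]
tcp_rot: [3.058, 0.035, 1.018]
ft_force: [-18.1, 22.5, 4.2]
opening: 0.212
```

```bash
python3 st.py
```

```text
[175.2    2.02  58.31] [464.22  71.2   78.69] [-0.049  0.011 -0.03   0.072  0.103 -0.1  ] [ 0.056  0.475  2.095 -0.153  0.527  0.738] F [-18.1  22.5   4.2] M [4.44 3.73 0.23] 0.212 15.28
toolz [ 0.053 -0.074 -0.996]
rim [466.9  67.4  27.9]
```

>>> {"op": "arm_command", "data": {
  "deltas": [
    [[1, 0.02, -0.025, 0, 0], [1, 0.02, -0.025, 0, 0], [1, 0.02, -0.025, 0, 0], [1, 0.02, -0.025, 0, 0]]
  ]
}}

```text
t: 15.62
eef_pos: [461.2, 66.1, 78.6]
tcp_rot: [3.079, 0.041, 1.016]
ft_force: [-10.9, 19.2, -1.5]
opening: 0.216
```

```bash
python3 st.py
```

```text
[176.42   2.37  58.23] [461.16  66.12  78.64] [-0.045  0.005 -0.014  0.057  0.065 -0.093] [ 0.041  0.476  2.092 -0.133  0.549  0.707] F [-10.9  19.2  -1.5] M [4.02 2.36 0.35] 0.216 15.62
toolz [ 0.031 -0.068 -0.997]
rim [462.8  62.7  27.8]
```

>>> {"op": "arm_command", "data": {
  "deltas": [
    [[1, -0.03, 0.08, 0, 0], [1, 0, 0.12, 0, 0], [1, 0.08, 0.12, 0, 0], [1, 0.1, 0.08, 0, 0], [1, 0.06, 0.02, -0.01, 0]]
  ]
}}

```text
t: 16.03
eef_pos: [483.7, 110.5, 80.8]
tcp_rot: [3.077, 0.038, 1.015]
ft_force: [1.0, 0.4, -2.5]
opening: 0.211
```

```bash
python3 st.py
```

```text
[176.28   2.2   58.16] [483.66 110.53  80.76] [ 0.034  0.094 -0.176  0.009  0.078  0.012] [ 0.131  0.502  2.017 -0.126  0.6    0.788] F [ 1.   0.4 -2.5] M [-0.    0.2  -0.02] 0.211 16.03
toolz [ 0.035 -0.067 -0.997]
rim [485.4 107.1  29.9]
```

>>> {"op": "arm_command", "data": {
  "deltas": [
    [[1, 0.02, -0.05, -0.02, 0], [1, 0.02, -0.05, -0.01, 0], [1, 0.015, -0.035, 0, 0], [1, 0.012, -0.03, 0, 0], [1, 0.012, -0.03, 0, 0], [1, 0.012, -0.03, 0, 0]]
  ]
}}

```text
t: 16.53
eef_pos: [492.8, 87.7, 77.7]
tcp_rot: [3.081, 0.037, 1.013]
ft_force: [-17.1, 29.6, 9.2]
opening: 0.207
```

```bash
python3 st.py
```

```text
[176.51   2.13  58.06] [492.76  87.72  77.67] [-0.072 -0.003  0.011  0.048  0.035 -0.092] [ 0.08   0.511  2.01  -0.118  0.596  0.733] F [-17.1  29.6   9.2] M [5.45 3.15 0.2 ] 0.207 16.53
toolz [ 0.032 -0.064 -0.997]
rim [494.4  84.5  26.8]
```

>>> {"op": "arm_command", "data": {
  "deltas": [
    [[1, 0.006, -0.024, 0, 0], [1, 0.006, -0.024, 0, 0], [1, 0.006, -0.024, 0, 0], [1, 0.006, -0.024, 0, 0], [1, 0.006, -0.024, 0, 0]]
  ]
}}

```text
t: 16.95
eef_pos: [490.4, 83.9, 77.9]
tcp_rot: [3.094, 0.028, 1.007]
ft_force: [-2.4, 34.1, -1.4]
opening: 0.208
```

```bash
python3 st.py
```

```text
[177.26   1.58  57.67] [490.44  83.94  77.87] [-0.029 -0.007  0.006  0.081 -0.007 -0.077] [ 0.064  0.508  2.015 -0.09   0.597  0.702] F [-2.4 34.1 -1.4] M [6.51 0.76 0.5 ] 0.208 16.95
toolz [ 0.026 -0.049 -0.998]
rim [491.8  81.4  27. ]
```

>>> {"op": "arm_command", "data": {
  "deltas": [
    [[1, 0.012, -0.022, 0, 0], [1, 0.012, -0.022, 0, 0], [1, 0.012, -0.022, 0, 0], [1, 0.012, -0.022, 0, 0], [1, 0.012, -0.022, 0, 0], [1, 0.012, -0.022, 0, 0]]
  ]
}}

```text
t: 17.45
eef_pos: [490.7, 84.1, 78.1]
tcp_rot: [3.112, 0.015, 1.0]
ft_force: [-5.3, 30.4, 1.3]
opening: 0.21
```

```bash
python3 st.py
```

```text
[178.3    0.84  57.32] [490.66  84.05  78.08] [-0.024  0.004 -0.009  0.076  0.022 -0.071] [ 0.053  0.509  2.011 -0.051  0.606  0.665] F [-5.3 30.4  1.3] M [5.53 1.11 0.37] 0.21 17.45
toolz [ 0.017 -0.028 -0.999]
rim [491.5  82.6  27.1]
```

>>> {"op": "arm_command", "data": {
  "deltas": [
    [[1, 0.014, -0.022, 0, 0], [1, 0.014, -0.022, 0, 0], [1, 0.014, -0.022, 0, 0], [1, 0.014, -0.022, 0, 0], [1, 0.014, -0.022, 0, 0], [1, 0.014, -0.02, 0, 0]]
  ]
}}

```text
t: 17.95
eef_pos: [490.8, 84.1, 78.4]
tcp_rot: [3.134, 0.004, 0.994]
ft_force: [-5.3, 25.9, 1.6]
opening: 0.209
```

```bash
python3 st.py
```

```text
[179.54   0.26  56.93] [490.84  84.14  78.39] [-0.02   0.004 -0.016  0.069  0.034 -0.064] [ 0.042  0.511  2.005 -0.014  0.622  0.63 ] F [-5.3 25.9  1.6] M [4.79 1.15 0.14] 0.209 17.95
toolz [ 0.004 -0.008 -1.   ]
rim [491.1  83.7  27.4]
```

>>> {"op": "arm_command", "data": {
  "deltas": [
    [[1, -0.03, 0.05, 0, 0], [1, -0.04, 0.06, 0.05, 0], [1, 0, 0, 0.15, 0.02], [1, 0, 0, 0.22, 0.03], [1, 0, 0, 0.24, 0.03], [1, 0.05, -0.1, 0.2, 0.02], [1, 0.1, -0.16, 0.1, 0], [1, 0.1, -0.16, 0.02, 0], [1, 0.06, -0.1, 0, 0], [1, 0.02, -0.04, 0, 0]]
  ]
}}

```text
t: 18.78
eef_pos: [512.6, 36.1, 183.6]
tcp_rot: [3.135, 0.008, 1.076]
ft_force: [-1.9, 0.1, -3.5]
opening: 0.209
```

```bash
python3 st.py;python3 -c "
from h import *
snap('scene','s5'); crop('s5',260,160,100,110,7,'s5c');wsnap('w8'); crop('w8',220,180,200,150,4,'w8c')"
```

```text
[179.61   0.47  61.63] [512.63  36.1  183.59] [-0.1    0.012 -0.036 -0.003  0.024 -0.086] [-0.053  0.371  1.866 -0.013  0.901  0.451] F [-1.9  0.1 -3.5] M [-0.15  0.09  0.02] 0.209 18.78
toolz [ 0.002 -0.01  -1.   ]
rim [512.7  35.6 132.6]
[512.59  35.96 183.34] [179.63   0.49  61.62] F [ 0.1  0.3 -2.2] M [-0.21  0.05 -0.03] 0.209 18.83
```

View pics/s5c.png

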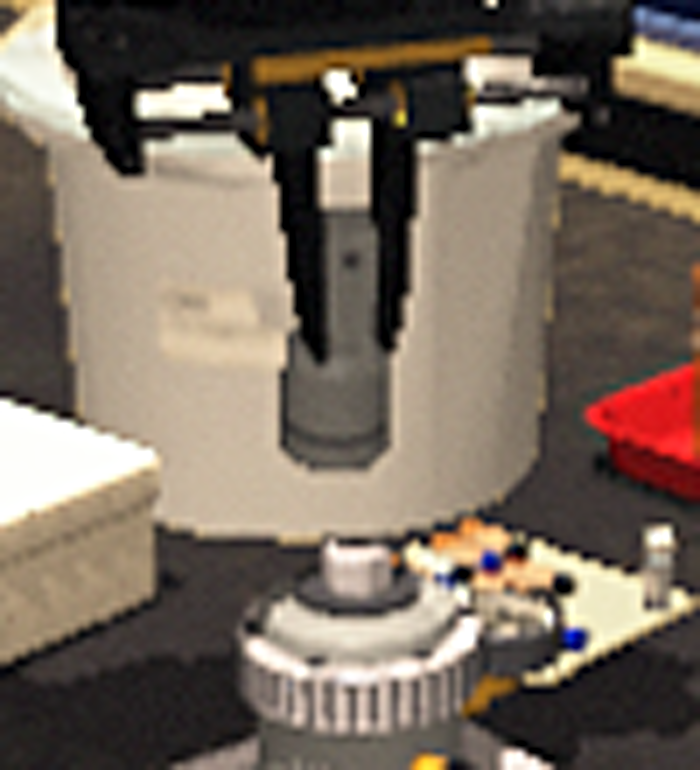

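View pics/w8c.png

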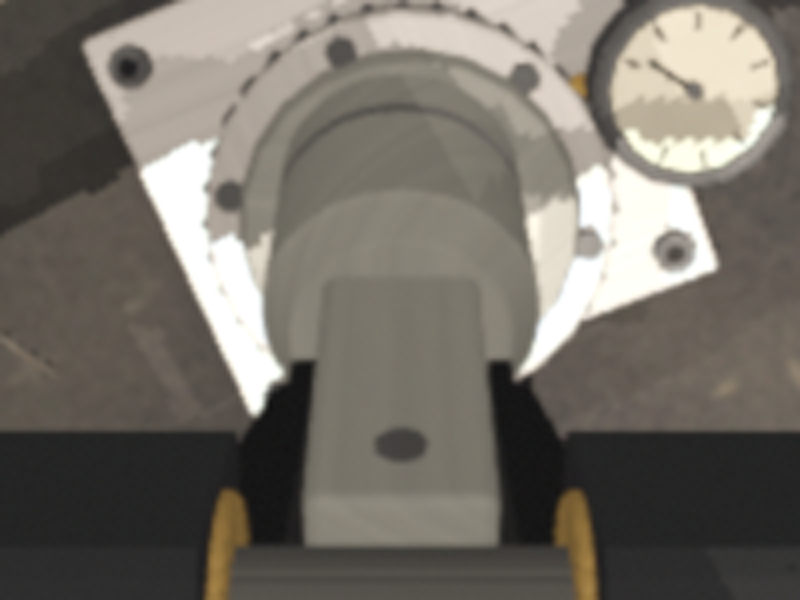

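```bash
cat > kt.py <<'E'
from h import *
from scipy.optimize import least_squares
c=load('w8'); C=np.linalg.inv(c['tool_from_camera'])
def pj(X):
    p=C[:3,:3]@np.array(X)+C[:3,3]; return p[:2]/p[2]*[c['fx'],c['fy']]+[c['cx'],c['cy']]
# key point (h above rim, front x=+10) pivot at tool z=-19, key height hp at pivot
def key(phi,hp,x0,xk,h):
    a=np.radians(phi); zz=hp-h # distance below pivot
    return np.array([x0+xk*np.cos(a)+zz*np.sin(a),0,-19+zz*np.cos(a)-xk*np.sin(a)])
def fit(yt,yj,yr):  # rows: top front edge h=92,x=10 ; junction h=48,x=10; rim far arc top  h=0? x=19
    obs=np.array([yt,yj,yr])
    f=lambda p:[pj(key(p[0],p[1],p[2],10,92))[1]-yt,pj(key(p[0],p[1],p[2],10,48))[1]-yj,pj(key(p[0],p[1],p[2],19,0))[1]-yr]
    return least_squares(f,[0,70,0]).x
if __name__=='__main__':
    cv=lambda y:180+y/4-.5
    print(fit(cv(508),cv(350),cv(190)), fit(cv(497),cv(278),cv(62)))
E
python3 kt.py
```

```text
[  8.13496695  99.08654934 -16.00921805] [ 28.98844305 126.59712792 -38.21183587]
```

```bash
cat >> kt.py <<'E'
    for hp in (66,68,70,72):
        def g(yt,yj):
            f=lambda p:[pj(key(p[0],hp,p[1],10,92))[1]-cv(yt),pj(key(p[0],hp,p[1],10,48))[1]-cv(yj)]
            r=least_squares(f,[0,0]); p=r.x
            return p.round(1),[((pj(key(p[0],hp,p[1],19,h))[1]+.5-180)*4).round() for h in (0,6,10)], ((pj(key(p[0],hp,p[1],10,82))[1]+.5-180)*4).round()
        print(hp,g(508,350),g(497,278))
E
python3 kt.py; python3 -c "
from h import *
crop('w8',260,170,120,90,6,'w8d')"
```

```text
[  8.13496695  99.08654934 -16.00921805] [ 28.98844305 126.59712792 -38.21183587]
66 (array([2.4, 1. ]), [np.float64(193.0), np.float64(202.0), np.float64(208.0)], np.float64(464.0)) (array([13.8,  8.1]), [np.float64(76.0), np.float64(90.0), np.float64(100.0)], np.float64(437.0))
68 (array([2.7, 0.1]), [np.float64(192.0), np.float64(202.0), np.float64(208.0)], np.float64(464.0)) (array([14.3,  7. ]), [np.float64(75.0), np.float64(90.0), np.float64(100.0)], np.float64(437.0))
70 (array([ 3.1, -0.8]), [np.float64(192.0), np.float64(202.0), np.float64(209.0)], np.float64(464.0)) (array([14.8,  5.8]), [np.float64(75.0), np.float64(89.0), np.float64(99.0)], np.float64(437.0))
72 (array([ 3.4, -1.7]), [np.float64(192.0), np.float64(202.0), np.float64(209.0)], np.float64(464.0)) (array([15.3,  4.7]), [np.float64(74.0), np.float64(89.0), np.float64(99.0)], np.float64(437.0))
```

View pics/w8d.png

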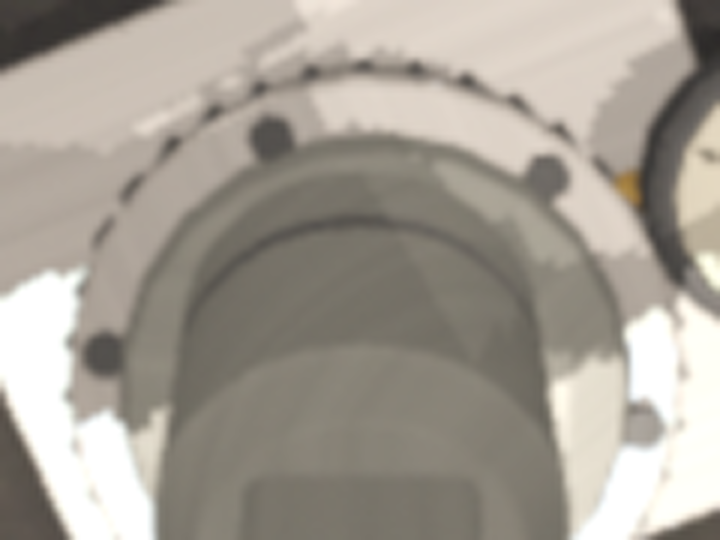

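>>> {"op": "arm_command", "data": {
  "deltas": [
    [[1, -0.06, -0.1, 0, 0], [1, -0.1, -0.2, 0, 0], [1, -0.1, -0.22, -0.05, 0], [1, -0.07, -0.15, -0.1, 0], [1, -0.03, -0.06, -0.15, 0], [1, 0, 0, -0.15, 0], [1, 0, 0, -0.08, 0], [1, 0, 0, -0.04, 0]]
  ]
}}

```text
t: 19.55
eef_pos: [467.2, -36.7, 121.4]
tcp_rot: [-3.14, 0.011, 1.079]
ft_force: [0.1, 0.1, -3.1]
opening: 0.209
```

```bash
python3 st.py
```

```text
[-179.89    0.63   61.82] [467.16 -36.74 121.39] [-0.003  0.083  0.064 -0.003 -0.132  0.002] [-0.214  0.409  2.031 -0.015  0.706  0.29 ] F [ 0.1  0.1 -3.1] M [-0.13  0.12  0.  ] 0.209 19.55
toolz [-0.007 -0.009 -1.   ]
rim [466.8 -37.2  70.4]
```

>>> {"op": "arm_command", "data": {
  "deltas": [
    [[1, 0.05, -0.03, 0.02, 0], [1, 0.04, 0.02, 0, 0], [1, 0.04, 0.07, 0, 0], [1, 0.03, 0.06, 0, 0], [1, 0.02, 0.04, 0, 0], [1, 0.015, 0.03, 0, 0], [1, 0.01, 0.02, 0, 0]]
  ]
}}

```text
t: 20.13
eef_pos: [487.8, -16.2, 127.3]
tcp_rot: [-3.139, 0.021, 1.086]
ft_force: [-4.6, -9.8, 0.4]
opening: 0.206
```

```bash
python3 st.py;python3 -c "
from h import *
wsnap('w9'); crop('w9',220,180,200,150,4,'w9c')"
```

```text
[-179.84    1.2    62.24] [487.8  -16.22 127.34] [ 0.062 -0.003 -0.039 -0.034  0.047  0.066] [-0.158  0.424  1.977 -0.028  0.75   0.347] F [-4.6 -9.8  0.4] M [-2.07  1.21 -0.05] 0.206 20.13
toolz [-0.012 -0.017 -1.   ]
rim [487.2 -17.1  76.3]
[487.8  -16.22 127.34] [-179.84    1.2    62.24] F [-4.6 -9.8  0.4] M [-2.07  1.21 -0.05] 0.206 20.13
```

View pics/w9c.png

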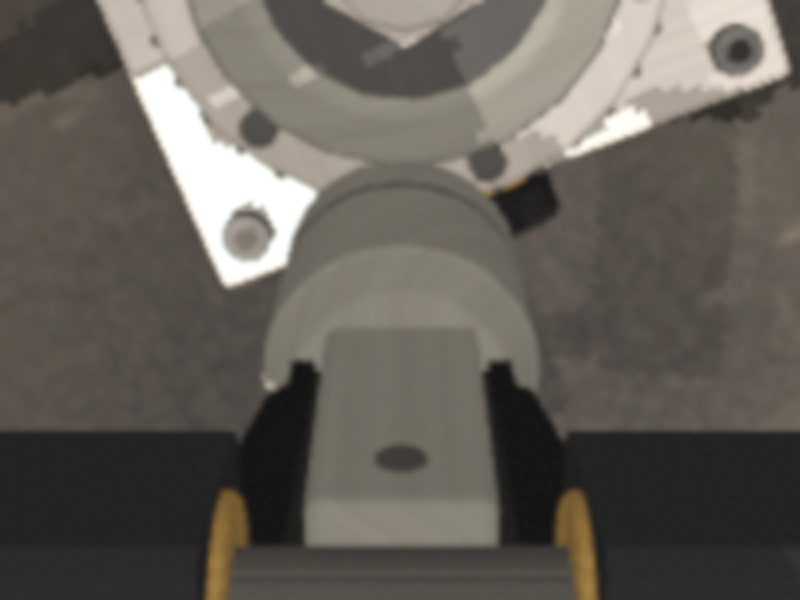

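>>> {"op": "arm_command", "data": {
  "deltas": [
    [[1, 0.014, 0.026, 0, 0], [1, 0.014, 0.026, 0, 0], [1, 0.012, 0.022, 0, 0], [1, -0.02, -0.03, 0.01, 0], [1, -0.04, -0.06, 0.05, 0]]
  ]
}}

```text
t: 20.6
eef_pos: [486.7, -16.0, 136.3]
tcp_rot: [-3.141, 0.025, 1.093]
ft_force: [-0.4, 0.6, -3.1]
opening: 0.205
```

```bash
python3 st.py;python3 -c "
from h import *
wsnap('w10'); crop('w10',220,180,200,150,4,'w10c')"
```

```text
[-179.95    1.46   62.61] [486.71 -15.99 136.27] [-0.154 -0.168  0.037  0.001  0.12  -0.171] [-0.155  0.409  1.971 -0.034  0.771  0.347] F [-0.4  0.6 -3.1] M [-0.09  0.13 -0.  ] 0.205 20.6
toolz [-0.013 -0.022 -1.   ]
rim [486.1 -17.1  85.3]
[486.71 -15.99 136.27] [-179.95    1.46   62.61] F [-0.4  0.6 -3.1] M [-0.09  0.13 -0.  ] 0.205 20.6
```

View pics/w10c.png

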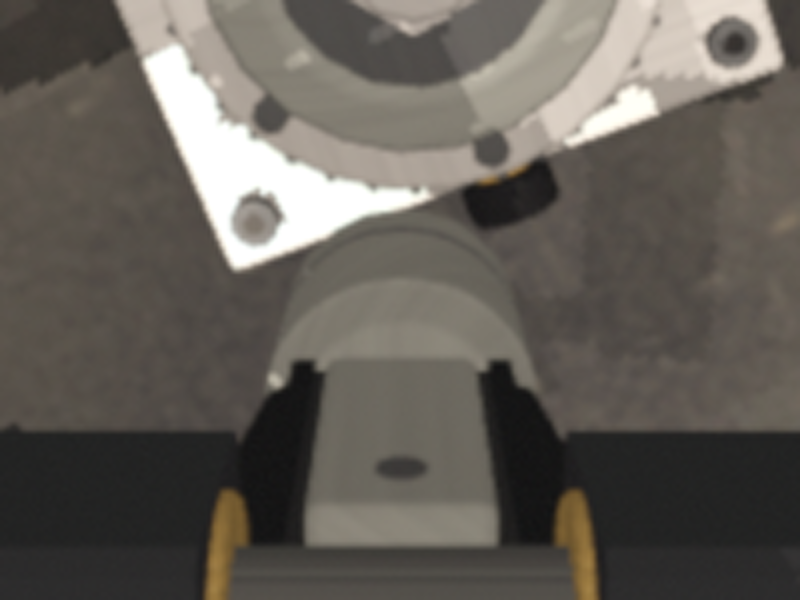

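```bash
cat > kr.py <<'E'
import sys
from kt import *
def est(yt,yj,hp=69):
    cv=lambda y:180+y/4-.5
    p=least_squares(lambda p:[pj(key(p[0],hp,p[1],10,92))[1]-cv(yt),pj(key(p[0],hp,p[1],10,48))[1]-cv(yj)],[0,0]).x
    rim=key(p[0],hp,p[1],0,0); top=key(p[0],hp,p[1],0,70)
    s=env.state(); R=Ro.from_euler('xyz',s['tcp_rot']).as_matrix()
    ax=R@(rim-top); print('phi,x0',p,'rim world',R@rim+s['eef_pos'],'rim off',R@rim,'axis tilt deg',np.degrees(ax[:2]/70))
est(float(sys.argv[1]),float(sys.argv[2]))
E
python3 kr.py 505 358; python3 kr.py 508 350
```

```text
phi,x0 [ 1.03852274 -0.89255246] rim world [485.93149365 -17.7472208   87.40961442] rim off [ -0.41564363  -0.80444788 -49.9817467 ] axis tilt deg [-0.18731123 -0.36440204]
phi,x0 [ 2.90384873 -0.32532282] rim world [487.22627285 -15.24966543  87.41577963] rim off [  0.87913557   1.69310749 -49.97558149] axis tilt deg [0.671126  1.2914752]
```

>>> {"op": "arm_command", "data": {
  "deltas": [
    [[1, 0, 0, 0.12, 0], [1, 0.03, 0.06, 0.15, 0], [1, 0.08, 0.14, 0.08, 0], [1, 0.09, 0.16, 0, 0], [1, 0.06, 0.1, 0, 0], [1, 0.03, 0.05, 0, 0], [1, 0.01, 0.02, -0.02, 0]]
  ]
}}

```text
t: 21.23
eef_pos: [517.5, 37.6, 175.7]
tcp_rot: [3.137, 0.022, 1.09]
ft_force: [-0.1, -0.5, -2.0]
opening: 0.209
```

```bash
python3 st.py
```

```text
[179.75   1.23  62.43] [517.53  37.61 175.67] [ 0.053  0.051  0.002  0.001 -0.051  0.047] [-0.044  0.392  1.858 -0.027  0.897  0.455] F [-0.1 -0.5 -2. ] M [-0.05  0.12  0.  ] 0.209 21.23
toolz [-0.006 -0.021 -1.   ]
rim [517.2  36.5 124.7]
```

>>> {"op": "arm_command", "data": {
  "deltas": [
    [[1, 0, 0.005, -0.06, 0], [1, 0, 0.005, -0.05, 0], [1, 0, 0, -0.025, 0], [1, 0, 0, -0.015, 0], [1, 0, 0, -0.015, 0]]
  ]
}}

```text
t: 21.65
eef_pos: [516.0, 37.8, 155.8]
tcp_rot: [3.14, 0.023, 1.09]
ft_force: [0.6, 0.5, -2.3]
opening: 0.209
```

```bash
python3 st.py
```

```text
[179.93   1.33  62.44] [515.97  37.77 155.82] [-0.008  0.031  0.028 -0.003 -0.051 -0.001] [-0.043  0.417  1.881 -0.029  0.852  0.457] F [ 0.6  0.5 -2.3] M [-0.1   0.07  0.03] 0.209 21.65
toolz [-0.01  -0.021 -1.   ]
rim [515.5  36.7 104.8]
```

>>> {"op": "arm_command", "data": {
  "deltas": [
    [[1, 0.012, 0.008, -0.01, 0], [1, 0, 0, -0.02, 0], [1, 0, 0, -0.02, 0]]
  ]
}}

```text
t: 21.9
eef_pos: [517.1, 37.9, 150.1]
tcp_rot: [3.141, 0.024, 1.089]
ft_force: [-0.7, 0.1, -3.0]
opening: 0.209
```

```bash
python3 st.py
```

```text
[179.97   1.35  62.38] [517.07  37.93 150.14] [-0.001  0.036  0.023  0.    -0.058  0.003] [-0.043  0.427  1.884 -0.029  0.841  0.459] F [-0.7  0.1 -3. ] M [0.06 0.25 0.04] 0.209 21.9
toolz [-0.01  -0.021 -1.   ]
rim [516.5  36.8  99.2]
```

>>> {"op": "arm_command", "data": {
  "deltas": [
    [[1, 0.002, 0.003, -0.02, 0], [1, 0, 0, -0.02, 0], [1, 0, 0, -0.015, 0]]
  ]
}}

```text
t: 22.15
eef_pos: [517.2, 38.2, 144.1]
tcp_rot: [3.141, 0.024, 1.089]
ft_force: [0.3, -0.6, -3.3]
opening: 0.206
```

```bash
python3 st.py;python3 -c "
from h import *
snap('scene','s6'); crop('s6',260,190,100,90,8,'s6c')"
```

```text
[179.98   1.35  62.37] [517.16  38.19 144.08] [-0.     0.027  0.018  0.001 -0.047  0.001] [-0.042  0.436  1.889 -0.029  0.827  0.46 ] F [ 0.3 -0.6 -3.3] M [-0.02  0.1   0.02] 0.206 22.15
toolz [-0.011 -0.021 -1.   ]
rim [516.6  37.1  93.1]
```

View pics/s6c.png

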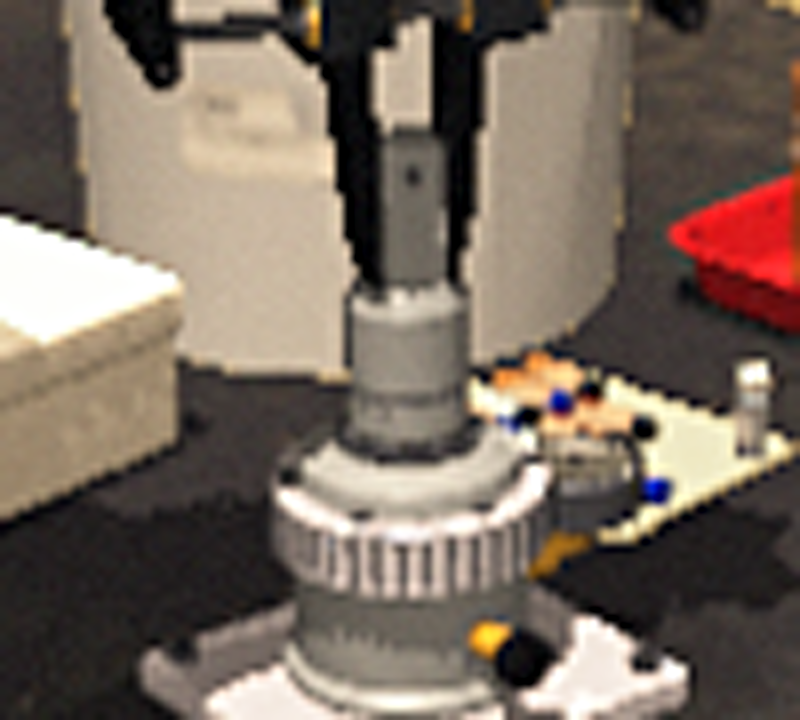

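>>> {"op": "arm_command", "data": {
  "deltas": [
    [[1, 0, 0, -0.012, 0], [1, 0, 0, -0.015, 0], [1, 0, 0, -0.015, 0]]
  ]
}}

```text
t: 22.45
eef_pos: [517.3, 38.2, 142.9]
tcp_rot: [3.14, 0.023, 1.089]
ft_force: [-7.8, 0.5, 20.5]
opening: 0.206
```

```bash
python3 st.py
```

```text
[179.9    1.33  62.39] [517.26  38.24 142.87] [ 0.    -0.002  0.006 -0.003 -0.012  0.001] [-0.042  0.437  1.891 -0.03   0.822  0.46 ] F [-7.8  0.5 20.5] M [-0.14  1.85  0.01] 0.206 22.45
toolz [-0.009 -0.021 -1.   ]
rim [516.8  37.1  91.9]
```

>>> {"op": "arm_command", "data": {
  "deltas": [
    [[1, 0, 0, -0.005, -0.05], [1, 0, 0, -0.005, -0.05], [1, 0, 0, -0.005, -0.05], [1, 0, 0, -0.005, -0.05], [1, 0, 0, -0.005, -0.05]]
  ]
}}

```text
t: 22.87
eef_pos: [516.4, 38.5, 143.1]
tcp_rot: [3.139, 0.023, 0.888]
ft_force: [-1.9, -0.0, 2.8]
opening: 0.205
```

```bash
python3 st.py
```

```text
[179.84   1.33  50.86] [516.36  38.5  143.13] [-0.002  0.002 -0.001  0.007  0.008  0.479] [-0.042  0.437  1.891 -0.028  0.826  0.659] F [-1.9 -0.   2.8] M [0.1  0.73 0.31] 0.205 22.87
toolz [-0.013 -0.02  -1.   ]
rim [515.7  37.5  92.1]
```

>>> {"op": "arm_command", "data": {
  "deltas": [
    [[1, 0.004, 0, -0.008, -0.05], [1, 0, 0, -0.008, -0.05], [1, 0, 0, -0.008, -0.05], [1, 0, 0, -0.008, -0.05]]
  ]
}}

```text
t: 23.2
eef_pos: [516.2, 38.7, 143.1]
tcp_rot: [3.138, 0.023, 0.725]
ft_force: [-3.7, 1.6, 6.7]
opening: 0.209
```

```bash
python3 st.py;python3 -c "
from h import *
snap('scene','s7'); crop('s7',260,190,100,90,8,'s7c')"
```

```text
[179.78   1.33  41.57] [516.18  38.72 143.08] [-0.003 -0.001  0.     0.007  0.005  0.476] [-0.043  0.437  1.89  -0.026  0.829  0.82 ] F [-3.7  1.6  6.7] M [0.09 0.9  0.33] 0.209 23.2
toolz [-0.015 -0.018 -1.   ]
rim [515.4  37.8  92.1]
```

View pics/s7c.png

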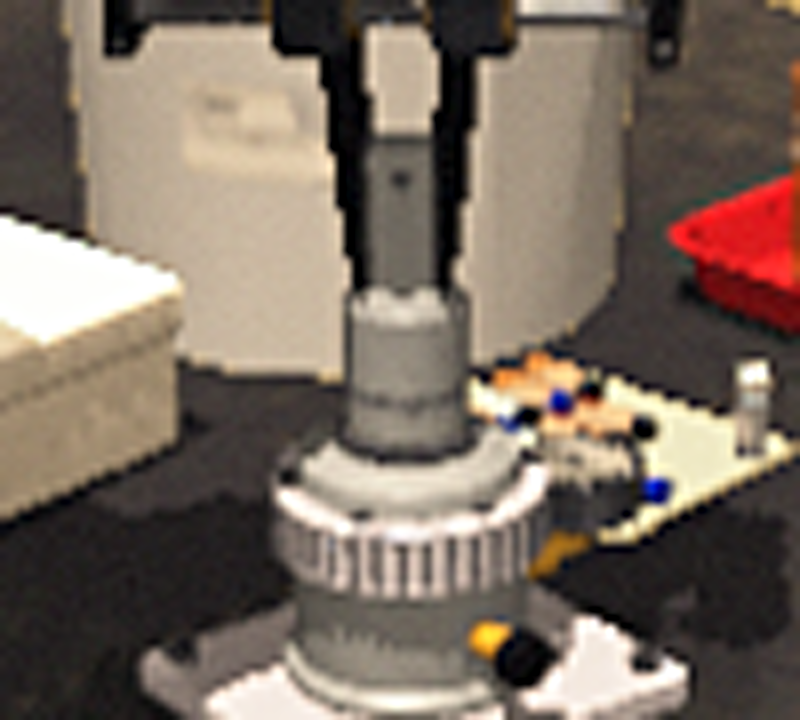

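>>> {"op": "arm_command", "data": {
  "deltas": [
    [[1, 0.005, -0.003, -0.01, -0.05], [1, 0, 0, -0.01, -0.05], [1, 0, 0, -0.01, -0.05], [1, 0, 0, -0.01, -0.05]]
  ]
}}

```text
t: 23.58
eef_pos: [516.0, 38.9, 143.1]
tcp_rot: [3.137, 0.022, 0.562]
ft_force: [-4.0, 0.2, 9.8]
opening: 0.206
```

```bash
python3 st.py
```

```text
[179.72   1.28  32.21] [516.03  38.95 143.06] [-0.002 -0.     0.002  0.007 -0.001  0.475] [-0.044  0.438  1.889 -0.023  0.83   0.98 ] F [-4.   0.2  9.8] M [0.12 1.18 0.39] 0.206 23.58
toolz [-0.016 -0.016 -1.   ]
rim [515.2  38.1  92.1]
```

>>> {"op": "arm_command", "data": {
  "deltas": [
    [[1, 0.005, -0.003, -0.01, -0.05], [1, 0, 0, -0.01, -0.05], [1, 0, 0, -0.01, -0.05]]
  ]
}}

```text
t: 23.83
eef_pos: [515.9, 39.1, 143.1]
tcp_rot: [3.136, 0.021, 0.44]
ft_force: [-4.4, 0.1, 10.5]
opening: 0.209
```

```bash
python3 st.py
```

```text
[179.69   1.23  25.24] [515.94  39.15 143.07] [-0.002 -0.001  0.003  0.009  0.     0.476] [-0.044  0.438  1.889 -0.02   0.831  1.1  ] F [-4.4  0.1 10.5] M [0.01 1.09 0.3 ] 0.209 23.83
toolz [-0.017 -0.014 -1.   ]
rim [515.1  38.4  92.1]
```

>>> {"op": "arm_command", "data": {
  "deltas": [
    [[1, 0.005, -0.003, -0.01, -0.05], [1, 0, 0, -0.01, -0.05], [1, 0, 0, -0.01, -0.05]]
  ]
}}

```text
t: 24.08
eef_pos: [515.8, 39.4, 143.1]
tcp_rot: [3.136, 0.021, 0.319]
ft_force: [-4.0, 0.1, 8.4]
opening: 0.209
```

```bash
python3 st.py
```

```text
[179.68   1.19  18.27] [515.83  39.36 143.06] [-0.003 -0.001  0.005  0.009 -0.001  0.473] [-0.045  0.438  1.889 -0.017  0.832  1.219] F [-4.   0.1  8.4] M [-0.01  1.01  0.3 ] 0.209 24.08
toolz [-0.018 -0.012 -1.   ]
rim [514.9  38.8  92.1]
```

>>> {"op": "arm_command", "data": {
  "deltas": [
    [[1, 0.005, -0.003, -0.01, -0.05], [1, 0, 0, -0.01, -0.05]]
  ]
}}

```text
t: 24.25
eef_pos: [515.8, 39.5, 143.0]
tcp_rot: [3.136, 0.02, 0.238]
ft_force: [-3.3, -0.2, 9.2]
opening: 0.206
```

```bash
python3 st.py
```

```text
[179.68   1.17  13.63] [515.81  39.48 143.02] [ 0.    -0.002  0.006  0.008 -0.009  0.472] [-0.045  0.438  1.889 -0.015  0.833  1.298] F [-3.3 -0.2  9.2] M [0.   0.9  0.65] 0.206 24.25
toolz [-0.019 -0.01  -1.   ]
rim [514.9  39.   92. ]
```

>>> {"op": "arm_command", "data": {
  "deltas": [
    [[1, 0.003, -0.002, -0.01, -0.04], [1, 0, 0, -0.01, -0.04]]
  ]
}}

```text
t: 24.42
eef_pos: [515.7, 39.6, 143.0]
tcp_rot: [3.135, 0.02, 0.175]
ft_force: [-4.6, -0.4, 10.7]
opening: 0.21
```

```bash
python3 st.py;python3 -c "
from h import *
snap('scene','s8'); crop('s8',260,190,100,90,8,'s8c')
wsnap('w11'); crop('w11',220,180,200,150,4,'w11c')"
```

```text
[179.64   1.14  10.01] [515.74  39.56 143.01] [-0.001 -0.002  0.007  0.001  0.002  0.378] [-0.046  0.438  1.889 -0.014  0.833  1.36 ] F [-4.6 -0.4 10.7] M [0.06 1.24 0.83] 0.21 24.42
toolz [-0.019 -0.01  -1.   ]
rim [514.8  39.1  92. ]
[515.7   39.55 143.  ] [179.63   1.15   9.88] F [-5.4  0.4 10.7] M [0.14 1.23 0.76] 0.214 24.47
```

View pics/s8c.png

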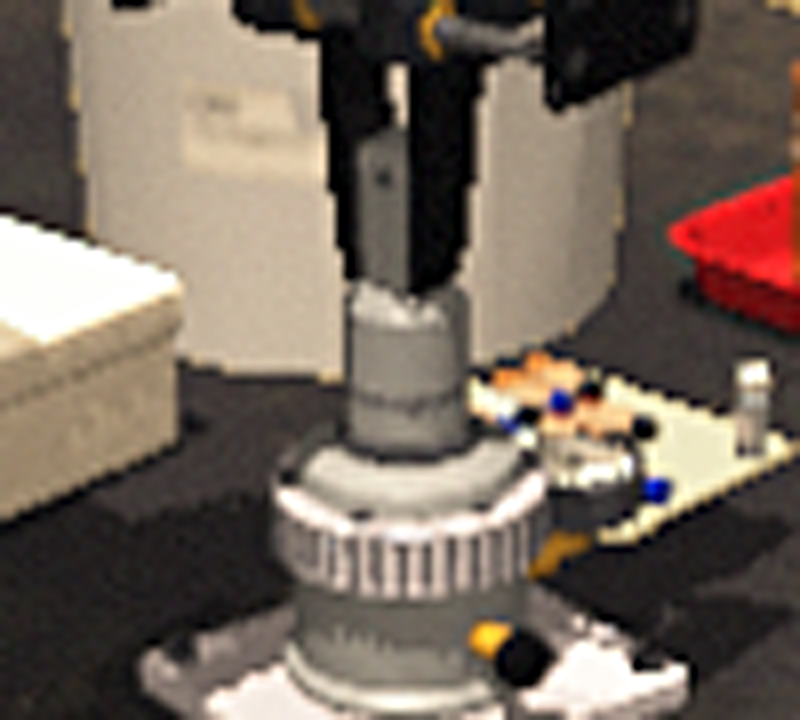

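View pics/w11c.png

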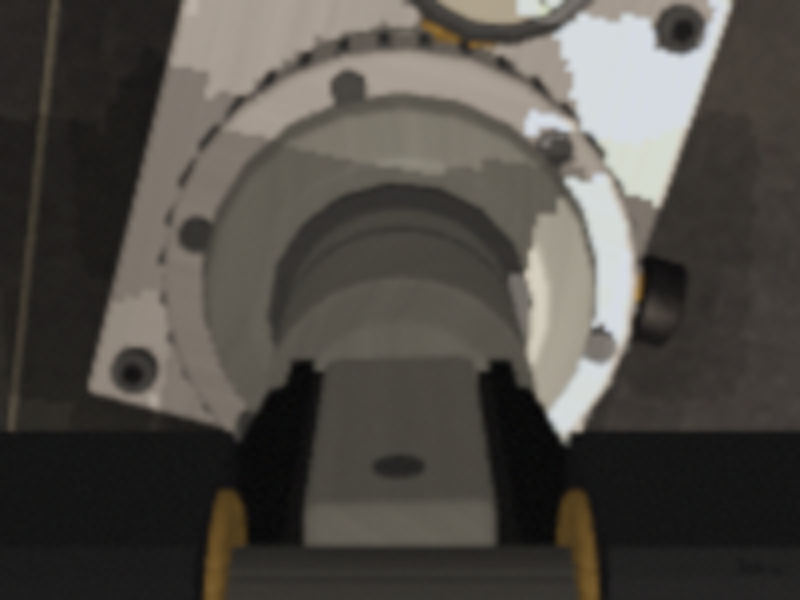

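>>> {"op": "arm_command", "data": {
  "deltas": [
    [[1, 0.003, -0.003, -0.01, -0.03], [1, 0, 0, -0.01, -0.03]]
  ]
}}

```text
t: 24.68
eef_pos: [515.4, 39.5, 143.0]
tcp_rot: [3.135, 0.02, 0.131]
ft_force: [-3.7, 0.6, 11.0]
opening: 0.215
```

```bash
python3 st.py
```

```text
[179.6    1.15   7.49] [515.41  39.53 142.99] [ 0.002 -0.003  0.005 -0.003 -0.005  0.26 ] [-0.046  0.438  1.889 -0.014  0.833  1.404] F [-3.7  0.6 11. ] M [0.05 1.15 0.97] 0.215 24.68
toolz [-0.019 -0.01  -1.   ]
rim [514.4  39.   92. ]
```

>>> {"op": "arm_command", "data": {
  "deltas": [
    [[1, 0, 0, -0.01, -0.01], [1, 0, 0, -0.01, -0.005], [1, 0, 0, -0.008, 0]]
  ]
}}

```text
t: 24.93
eef_pos: [515.2, 39.6, 143.1]
tcp_rot: [3.133, 0.018, 0.123]
ft_force: [-2.7, 0.3, 4.9]
opening: 0.22
```

```bash
python3 st.py;python3 -c "
from h import *
snap('scene','s9');wsnap('w12'); crop('w12',220,180,200,150,4,'w12c')"; python3 st.py
```

```text
[179.48   1.06   7.04] [515.19  39.58 143.09] [ 0.005 -0.001  0.004 -0.011 -0.011 -0.014] [-0.045  0.437  1.891 -0.016  0.831  1.414] F [-2.7  0.3  4.9] M [0.1  0.88 0.86] 0.22 24.93
toolz [-0.017 -0.011 -1.   ]
rim [514.3  39.   92.1]
[515.19  39.59 143.04] [179.48   1.06   7.06] F [-3.1  1.   6.9] M [0.05 0.91 0.84] 0.216 24.98
[179.48   1.06   7.05] [515.21  39.57 143.05] [-0.001  0.     0.001  0.001  0.002 -0.001] [-0.045  0.437  1.891 -0.016  0.831  1.414] F [-3.1  0.8  7.8] M [0.02 0.96 0.86] 0.219 25.03
toolz [-0.017 -0.011 -1.   ]
rim [514.3  39.   92.1]
```

View pics/s9.png

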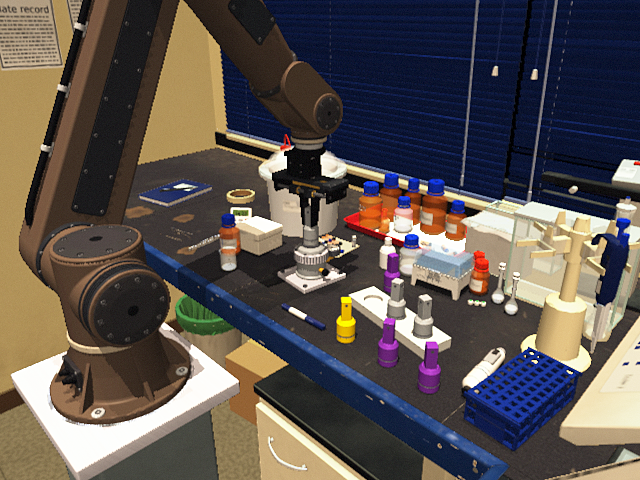

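View pics/w12c.png

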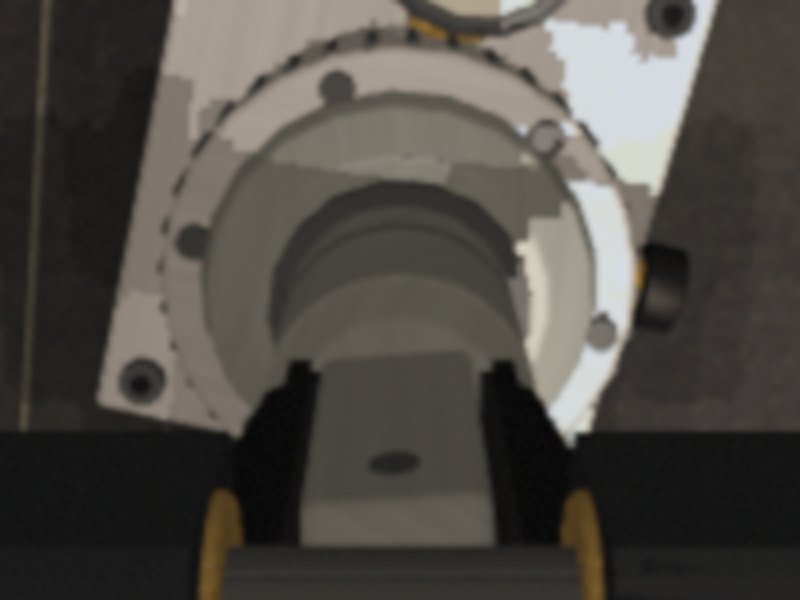

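```bash
python3 -c "
from h import *
print(env.job_done())"; python3 st.py
```

```text
the job is handed in; nothing more can be done
None
the job is handed in; nothing more can be done
```

I closed the vessel with the first key I tried, the one from the stand place nearest the vessel. I handed the job in at about 25 s with that key still gripped and seated on the nut. The other two keys were never touched and stand in their places.

**Finding the fit:** At first this key would not go on, because the tool had tilted about 5–6°. I leaned the held key's side against the vessel's fixed lid, with up to about 35 N read at the wrist, to bring the tool upright again. After that the key slid down with almost no force and stopped on the washer, 14 mm lower than where it had rested on the nut.

**Tightening:** I turned the key about 55° clockwise. The nut dragged at a steady 0.3 N m, then the torque rose to about 1 N m while the key began to twist slightly in the finger pads. I take that as the hard stop.

**Last checks:** Just before hand-in the arm was still, at 0.86 N m with about 8 N pushing down. The grip height was unchanged since seating, and the last scene picture showed the bystanders in place.

**What disagreed or was not checked:**
- The total turn is a few degrees more than the largest nut travel plus the key's play; I put this down to the roughly 3° twist in the pads.
- The nut's angle could not be seen under the key, so tightness rests on the torque rise alone.

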